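# Snap the lifter onto the cold canister and move it to the drip tray

### The job

The sample canister with the wire eye on its lid is too cold to touch, so move it with the snap-hook lifter: take the lifter from its rest by the handle and gently push its sprung gate against the eye until the eye is inside the hook and the gate has snapped shut. With the canister still in the block, tug the lifter level back, gate against the eye, with about 10 N to prove that it holds (push and pull never over 18 N), then lift the canister out and gently stand it upright on the floor of the cream tray, leaving the lifter clipped on and let go. Leave the other canister in the block and the other things on the bench alone.

Things in the scene. Friction and masses are not known exactly. Their poses are not given: they have to be found in the camera images.
- lifter_grip (a point): Centre of the lifter's handle; axes of the lifter: z up from hook to handle, +x out of the hook's mouth. The handle is a black flat-sided bar 24 mm along x, 18 mm along y, 50 mm tall; the hook's underside is 103 mm below this point. Lifter 128 mm tall, 90 g.
- lifter: The steel snap-hook lifter; origin on its axis at the hook's underside, axes as lifter_grip. It hangs upright in the rest by a 22 mm square collar 72 to 78 mm above its origin and is drawn straight up. The hook is an upright loop of 8 mm round bar, x from -18 to +17 mm, closed by the gate on the +x side.
- hook_seat (a point): Where the eye's bar rests in the bowl of the hook: on the lifter's axis, 11 mm above the hook's underside (92 mm below lifter_grip); axes of the lifter. Pulled back level, the eye's bar bears on the shut gate at x = +8 mm, or lower down on the hook's tip at x = +6 mm. Free space in the shut hook: x from -10 to +10 mm of this point, z from 3 mm below to about 33 mm above.
- hook_tip (a point): Top of the hook's blunt tip, 8 mm thick: at x = +13 mm of the lifter, 19 mm above the hook's underside (84 mm below lifter_grip). The eye's bar must come in above it, so with its middle 23 to 29 mm above the hook's underside.
- gate_pivot (a point): Pivot of the gate: x = +13 mm, 37 mm above the hook's underside (66 mm below lifter_grip). A bar pushed straight in along -x, 23 to 28 mm above the underside, lets the gate drop shut behind it when it is 15 to 18 mm inward of the pivot; at 20 mm it meets the solid back of the hook. If the gate still lies on it there, raising the hook frees the gate.
- gate (a joint): Sprung gate, 5 mm thick, 14.5 mm from pivot to end: 0 = shut (hanging from its pivot down to the hook's tip), up to 1.25 rad as it swings inward and up. Spring 0.033 Nm when shut plus 0.03 Nm per rad: a bar pushed against it meets 3 to 9 N, then goes slack as the gate drops past it.
- canister: Canister to move: aluminium can 56 mm in diameter with a 60 mm screw lid, 80 mm tall to the lid's flat top, some 0.5 to 0.75 kg; the one with the wire eye on its lid. Origin in the centre of its underside, z up, x normal to the eye's plane. It has 1.5 mm of play round it in its well and its eye gives 3 to 8 mm when pushed or pulled. The robot must not touch it.
- canister_center (a point): Centre of the canister, 40 mm above its underside and 40 mm below the flat top of its lid; axes of the canister.
- eye_bar (a point): Middle of the eye's upper bar, on the canister's axis, 30 mm above the flat top of the lid; axes of the canister. The eye is an upright arch of 6 mm round steel bar, straight on top for 10 mm, its opening 22 mm wide and 27 mm high; the hook's tip passes through it along the canister's x, from either side.
- cold_block: Aluminium block in a grey jacket, 101 x 176 x 65 mm, fixed; origin in the centre of its underside; two wells at y = -37 and +37 mm, 59 mm wide and 50 mm deep. Either well may hold the canister with the eye.
- capped_canister: The other canister: same size, but with a black knob 18 mm high in place of the eye, in the block's other well; it stays there.
- lifter_rest: Rest in which the lifter hangs: grey foot 100 x 80 mm, column and fork 90 mm high; fixed. Origin under the middle of the fork's seat, on the worktop.
- drip_tray: Cream tray with filter papers, where the canister is to stand: floor 2 mm above the worktop, free floor 108 mm along its x and 180 mm along its y, walls 40 mm high; fixed. Origin in the centre of its underside.
- petri_red: Small dish, 55 mm across, 15 mm high, at the front of the bench; a bystander.
- petri_brown: Small dish, 55 mm across, 17 mm high, at the front of the bench; a bystander.
- pipettor_red: Pipettor lying at the front left, 214 mm long, 37 mm high; a bystander.
- beaker_1: Glass beaker with a dropper, 92 mm tall, at the back; a bystander.
Mind the look-alikes: they are no part of the job. Leave any purple look-alike of the lifter alone.

How it is judged (in metres and radians):
On the way, in this order (a step that is already met when the one before it is completed fails the run):
1. the eye is inside the hook and the gate has snapped shut, the canister still in the block (x of eye_bar in the frame of lifter between -0.013 and 0.0115 m and y of eye_bar in the frame of lifter between -0.018 and 0.018 m and z of eye_bar in the frame of lifter between 0.004 and 0.045 m and value of joint gate below 0.06 rad and height (world z) of canister_center below 0.075 m and horizontal distance between canister and cold_block below 0.06 m), for 0.2 s.
2. the shut gate is proved by a tug back: the eye pulled against the mouth side of the hook with more than 7.5 N, the canister still in the block (all of step 1 and x of eye_bar in the frame of lifter above 0.002 m and contact force between lifter and canister above 7.5 N), for 0.2 s.
3. the canister hangs from the shut hook, clear above the block (x of eye_bar in the frame of lifter between -0.013 and 0.0115 m and y of eye_bar in the frame of lifter between -0.018 and 0.018 m and z of eye_bar in the frame of lifter between 0.004 and 0.045 m and value of joint gate below 0.06 rad and height (world z) of canister_center above 0.108 m and contact force between canister and cold_block below 0.01 N), for 0.2 s.
At the end, for the whole second after the job is handed in: The canister stands upright (within 0.08 rad) and at rest on the floor of the cream tray, inside its walls; the lifter is still clipped to its eye with the gate shut (below 0.06 rad, eye bar within 35 mm of the hook's seat) and is let go (x of canister_center in the frame of drip_tray between -0.03 and 0.03 m and y of canister_center in the frame of drip_tray between -0.066 and 0.066 m and height (world z) of canister_center between 0.036 and 0.048 m and angle between canister's own z axis and vertical below 0.08 rad and linear speed of canister below 0.02 m/s and value of joint gate below 0.06 rad and distance between eye_bar and hook_seat below 0.035 m); the robot touches nothing.
It fails at once if the robot itself touches the cold canister (contact force between any of the fingers, the arm and canister above 0.3 N).
It fails at once if the canister in the block is pushed or pulled with the lifter harder than 18 N (contact force between lifter and canister above 18 N and height (world z) of canister_center below 0.075 m and horizontal distance between canister and cold_block below 0.06 m).
It fails at once if the canister is put down hard (over 25 N on the tray) (contact force between canister and drip_tray above 25 N).
It fails at once if the other canister is disturbed (distance of capped_canister from where it was at the start of the episode above 0.01 m or contact force between lifter and capped_canister above 2 N).
It fails at once if a bystander is shoved (distance of any of petri_red, petri_brown, pipettor_red, beaker_1 from where it was at the start of the episode above 0.02 m).
It also fails if it takes over 72 s, if anything falls off the work surface, if the arm or the gripper's body presses on something with over 40 N, if the wrist force passes 120 N, or if a joint passes its speed limit or range.

### The arm

A 6-joint arm with a two-finger parallel gripper is mounted at the origin on a cart in front of the work surface, level with it; the furniture and walls round the work are solid. World frame = base frame: x ahead of the robot, y to its left, z up, the work surface at z = 0. Lengths are in mm, angles in rad, forces in N, time in s.
With the tool pointing down it reaches from about 375 to 900 mm from the base axis. Payload 3.1 kg.
Tool frame: the origin (TCP) lies between the finger pads; the fingertips stand 11 mm ahead of it and the grasp point (between the pads) lies 8 mm behind it (arm.tcp_to_tips is the distance from the TCP to the fingertips, in mm); z points along the fingers, y is the direction in which the jaws open and shut (so a half turn about z gives the same grasp; the last joint's range is limited). The gripper opens to 85 mm and grips with 20 to 120 N. Pads are 22 mm wide; open, the fingers measure 114 mm over their backs; the gripper's body (76 mm by 85 mm) begins 54 mm behind the grasp point. The pads swing forward as they close: fully open they stand 13 mm farther back than shut.
Start: joints at [1.01, 0.527, 1.433, -0, 1.181, -0.178], TCP at [233.408, 579.756, 242.31] pointing down, gripper open.
Joint ranges: [-3.08, 3.08], [-0.75, 2.2], [0.22, 2.44], [-1.43, 4.57], [0, 2.65], [-2.85, 2.85]. Speed limits (rad/s): [2.79, 2.79, 3.14, 3.14, 3.14, 3.14].

### API

Orientations are given as a unit quaternion [w, x, y, z].
In Python, from workcell import arm, imaging, sign_off, search_frame, mark_of gives the robot as it stands.
- The arm moves only by the shell command python3 -m inch 'ROWS'. ROWS is JSON, a list of rows, each a list of 7 numbers: the shift along the tool's x, y, z in cm, then the turn, a rotation vector about the tool's x, y, z in rad, then the opening in per cent of the stroke, from 0 (shut) to 100 (fully open). In form: [[x, y, z, ax, ay, az, gripper], ...]. A call has exactly 8 rows; each row is the pose to reach, as a shift and turn from the pose commanded when the call began, along the tool's axes at that moment; what a row does not reach only later rows make up. A row lasts 1/8 s, in which the tool goes at most 62.5 mm and 10.7 degrees, less where a joint would pass 70% of its speed; a pose out of reach is approached as far as the arm can. A call with a gripper value outside its range is refused whole. The fingers move at their own pace and stop on an object; the grip force is fixed at half the most. Time passes only in rows, so rows that repeat a pose let the fingers close, or fill a call up. It gives the time, the measured TCP pose, the force and the opening at its end, in the units of the state.
- arm.sense(): the state, without advancing time (a new reading comes with each control period).
- imaging.get_image(name): name is "scene" or "top"; returns a dict with "pixels" (400x640x3 uint8, red, green, blue), "mtx" (3x3 intrinsics, pixels), "k1" (the pictures are not rectified: a ray, as slopes to the right and down, at radius r is drawn at 1 + k1 r^2 times it, then the intrinsics apply), "camera_from_world" (4x4, takes a point from world to camera coordinates). Camera axes: x right, y up, looking along -z (the intrinsics and any distortion apply to the point x, -y, -z); pixel columns grow to the right and rows downward; lengths in mm; the calibration is good to about 2 mm. A picture is of the moment at which its call begins. There is no depth.
- sign_off(): hands the job in, once; it reports no verdict.
Trained networks look in the newest picture that a camera, given by its name, has taken for a name from the list of things; names that differ only in an ending like _2 or _b are one class to them, and where a whole thing is asked for, a point or a joint stands for the part that bears it (a point fixed in the world has none). Each returns a list of dicts, best first, with "confidence" (0 to 1); they miss things now and then, are a little off and sometimes report something else, mostly with a low value. They report only what shows in the picture. A call takes as long as a camera call. They do not tell look-alikes from the thing itself.
- search_frame(camera, query): "pixel" ([column, row] in pixels, amid what is visible of it).
- mark_of(camera, query): "pixel" ([column, row] in pixels: a listed point, or the origin of a listed thing).
The state is a dict: "t": time; "joints": joint angles; "joint_velocities": joint speeds; "joint_torque": joint torques, N m; "position": TCP position; "eef_rot": TCP orientation; "force": force on the tool from outside, world axes, zero at the start; "ft_torque": the same for the moment, N m; "opening": opening from 0.0 (shut) to 1.0 (fully open).
Only numpy, scipy, OpenCV 4.12 (cv2) and the standard library are available. Lean on these libraries where they do the work, as an engineer would, in place of code of your own. Each camera call takes 0.05 s, during which the arm holds its last target.

## Working session

There is one attempt and no reset: what is moved stays moved. The work goes in short steps, Python scripts to look and compute and a shell command to move; the robot and the scene stay as the last step left them, time stands still between calls to the robot, and variables do not carry over. Pictures are saved under pics/ and viewed, and the job is handed in when it is done.

```bash
ls; mkdir -p pics; python3 - <<'E'
from workcell import arm, imaging, search_frame, mark_of
import cv2
print(arm.sense())
for n in("scene","top"):
    im=imaging.get_image(n); cv2.imwrite(f"pics/{n}0.png",im["pixels"][:,:,::-1]); print(n,im["mtx"],im["k1"],im["camera_from_world"])
    for q in("lifter","lifter_grip","hook_seat","hook_tip","eye_bar","canister","capped_canister","cold_block","lifter_rest","drip_tray","gate_pivot"):
        print(q,[(r["pixel"],round(r["confidence"],2)) for r in mark_of(n,q)][:4])
E
```

```text
pics
{'t': 0.0, 'joints': array([ 1.00948937e+00,  5.28448273e-01,  1.43389888e+00,  7.32134240e-07,
        1.18140122e+00, -1.78505300e-01]), 'joint_velocities': array([-0.00147111,  0.00117265, -0.00191805,  0.00050666,  0.00108752,
       -0.00083339]), 'joint_torque': array([ 7.60213857e-05, -4.42343795e+01, -1.78023022e+01, -1.32908690e-04,
        8.32472026e-03,  1.21169865e-05]), 'position': array([233.05256441, 579.17945017, 241.34567708]), 'eef_rot': array([-3.89991577e-04,  1.90234355e-01,  9.81738116e-01, -1.00483123e-03]), 'force': array([ 0.32663034,  0.41773688, -0.09936288]), 'ft_torque': array([-0.02902583, -0.03629316, -0.01934246]), 'opening': 0.9969777211311337}
scene [[412.06052049   0.         318.63864595]
 [  0.         412.06052049 201.52662188]
 [  0.           0.           1.        ]] -0.08852110924026416 [[ 7.02218578e-01 -7.11717269e-01 -1.86439845e-02 -3.70330827e+02]
 [ 4.33073204e-01  4.06215317e-01  8.04634523e-01 -3.35314254e+02]
 [-5.65098813e-01 -5.73103521e-01  5.93477620e-01 -6.95813912e+02]
 [ 0.00000000e+00  0.00000000e+00  0.00000000e+00  1.
[... 1160 characters left out ...]
], 0.41), ([346.9, 181.4], 0.41)]
lifter_grip [([325.6, 206.8], 0.63), ([269.1, 248.5], 0.46), ([349.4, 174.0], 0.44)]
hook_seat [([347.2, 184.4], 0.61), ([272.1, 250.9], 0.48)]
hook_tip [([271.4, 248.4], 0.61), ([350.2, 178.4], 0.49), ([324.9, 207.7], 0.41)]
eye_bar [([252.7, 206.8], 0.84), ([319.3, 209.0], 0.41)]
canister [([259.5, 208.6], 0.6)]
capped_canister [([232.5, 211.7], 0.63), ([256.1, 208.4], 0.17)]
cold_block [([246.6, 212.4], 0.93), ([321.5, 209.5], 0.65), ([220.4, 270.6], 0.47)]
lifter_rest [([323.7, 208.0], 0.61)]
drip_tray [([325.8, 206.8], 0.72), ([392.2, 213.2], 0.7)]
gate_pivot [([322.5, 204.7], 0.66), ([347.9, 175.3], 0.5), ([272.2, 251.9], 0.39), ([235.4, 209.9], 0.35)]
```

```bash
python3 - <<'E'
import cv2
a=cv2.imread("pics/scene0.png"); b=cv2.imread("pics/top0.png")
cv2.imwrite("pics/a1.png",cv2.resize(a[150:350,200:440],None,fx=3.3,fy=3,interpolation=2)[:600])
cv2.imwrite("pics/b1.png",cv2.resize(b[140:300,200:440],None,fx=3.3,fy=3.3,interpolation=2))
E
```

```text
(no output)
```

View pics/scene0.png

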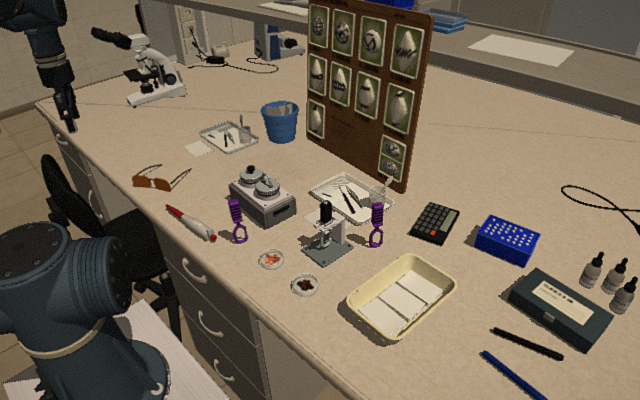

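View pics/top0.png

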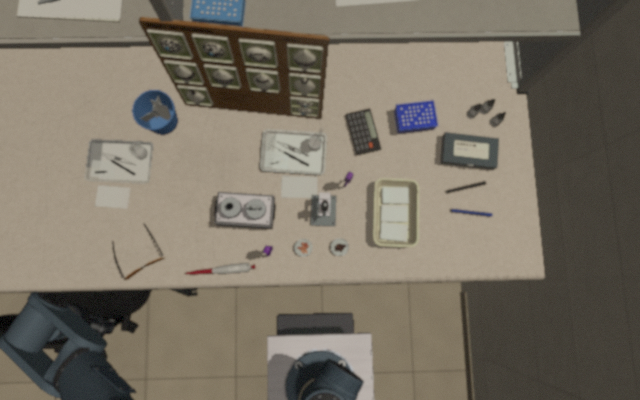

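View pics/a1.png

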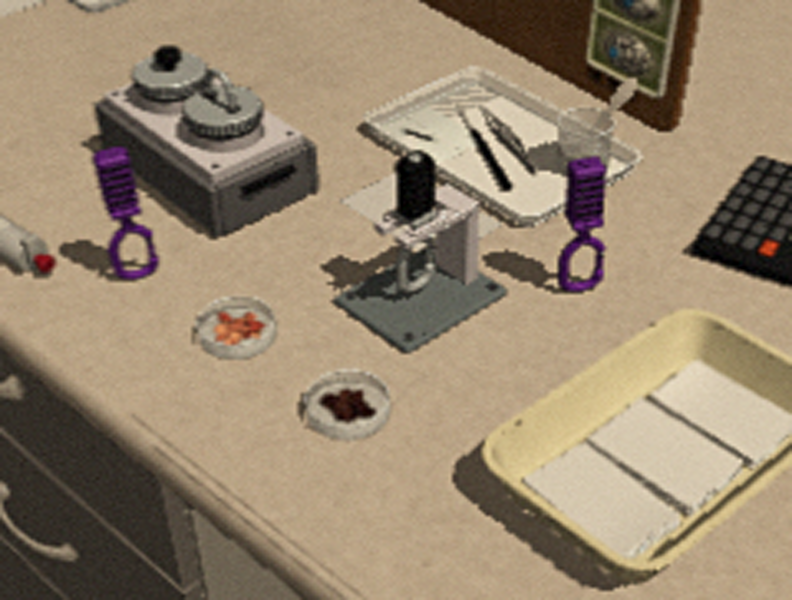

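View pics/b1.png

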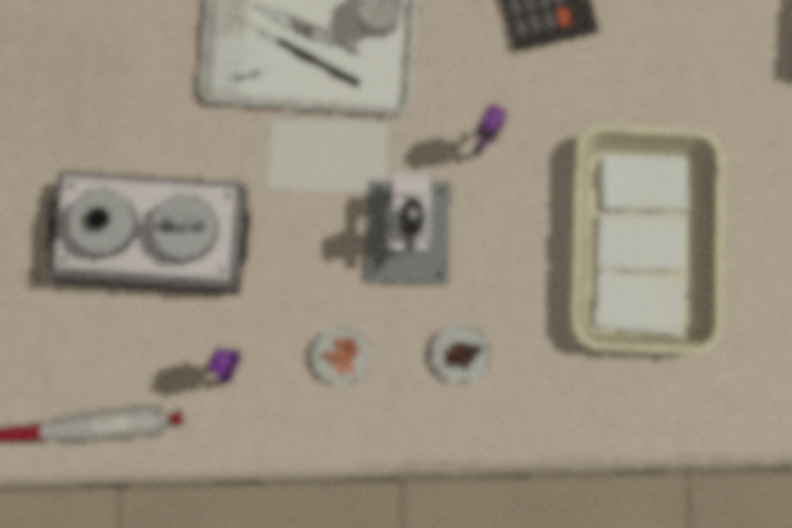

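The black-handled lifter in the rest (scene 324,210; top 323,207) is the one meant. The purple ones at scene (235,211) and (378,214) stand freely and are look-alikes. The canister with the eye is in the right well (scene 266,177; top 253,207), and the black knob is on the left one. Next I measure.

```bash
cat > h.py <<'E'
import numpy as np, cv2
from scipy.optimize import least_squares
from workcell import arm, imaging, search_frame, mark_of
def proj(im,P):
    P=np.atleast_2d(P).astype(float); T=im["camera_from_world"]
    c=P@T[:3,:3].T+T[:3,3]; s=np.c_[c[:,0],-c[:,1]]/(-c[:,2:3])
    s=s*(1+im["k1"]*(s**2).sum(1,keepdims=True)); K=im["mtx"]
    return np.c_[K[0,0]*s[:,0]+K[0,2],K[1,1]*s[:,1]+K[1,2]]
def onplane(im,px,z):
    return least_squares(lambda p:(proj(im,[p[0],p[1],z])-px).ravel(),[500,0]).x
def tri(ims,pxs):
    r=least_squares(lambda p:np.r_[tuple((proj(i,p)-x).ravel() for i,x in zip(ims,pxs))],[500,0,80]); return r.x,np.abs(r.fun).max()
def Rz(a): return np.array([[np.cos(a),-np.sin(a),0],[np.sin(a),np.cos(a),0],[0,0,1]])
def crop(im,name,c,w,h,f,draw=()):
    x0,y0=int(c[0]-w/2),int(c[1]-h/2)
    g=cv2.resize(np.ascontiguousarray(im["pixels"][y0:y0+h,x0:x0+w,::-1]),None,fx=f,fy=f,interpolation=cv2.INTER_CUBIC)
    for pts,col in draw:
        q=((proj(im,pts)-[x0,y0]+.5)*f).astype(int); cv2.polylines(g,[q.reshape(-1,1,2)],False,col,1,cv2.LINE_AA)
    cv2.imwrite(f"pics/{name}.png",g)
E
python3 - <<'E'
from h import *
S=imaging.get_image("scene");T=imaging.get_image("top")
print("grip tri",tri([S,T],[[323.9,210.4],[325.6,206.8]]))
print("grip S@121",onplane(S,[323.9,210.4],121),"T",onplane(T,[325.6,206.8],121))
print("seat S@29",onplane(S,[324.9,243.2],29)); print("origin S@18",onplane(S,[325.1,247.3],18))
print("tip S@37",onplane(S,[332.4,236.1],37)); print("piv S@55",onplane(S,[331,230.9],55))
print("eye S",onplane(S,[265.8,177.3],125),"T",onplane(T,[252.7,206.8],125))
print("can T",onplane(T,[259.5,208.6],15),onplane(S,[271.9,210],15))
print("block",onplane(T,[246.6,212.4],0),onplane(S,[267,211.7],0))
print("tray",onplane(T,[392.2,213.2],0),onplane(S,[401.9,302.9],0))
crop(S,"lc",(325,228),80,70,8); crop(S,"ec",(265,190),80,60,9); crop(T,"tc",(290,208),130,60,6)
E
```

```text
grip tri (array([524.15048142, -24.137349  , 122.84417924]), np.float64(0.5261740526452741))
grip S@121 [524.86977924 -21.93044461] T [525.98293317 -25.43744659]
seat S@29 [521.66142837 -26.86690057]
origin S@18 [520.39811587 -28.58959145]
tip S@37 [545.23295575 -28.68609629]
piv S@55 [541.29113525 -27.90098639]
eye S [519.05553111 171.38561598] T [529.67534247 188.01253074]
can T [541.29262728 178.50045884] [529.98160608 175.63066989]
block [532.27501452 220.8519638 ] [527.789447   195.45080544]
tray [ 520.19279284 -242.70809027] [ 521.47982752 -248.76744754]
```

View pics/lc.png

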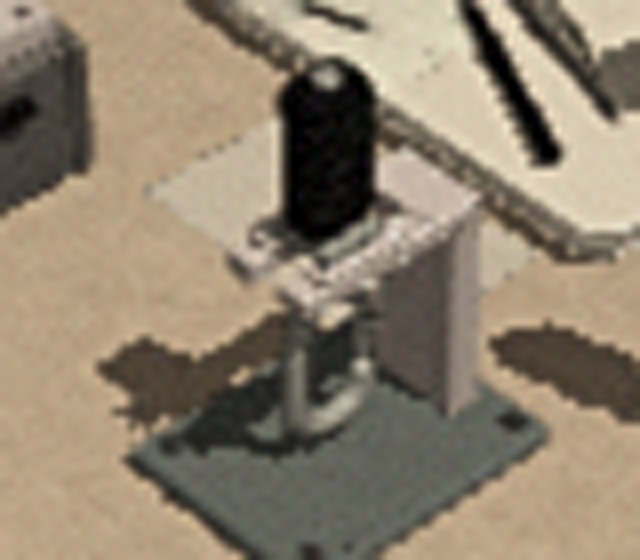

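View pics/ec.png

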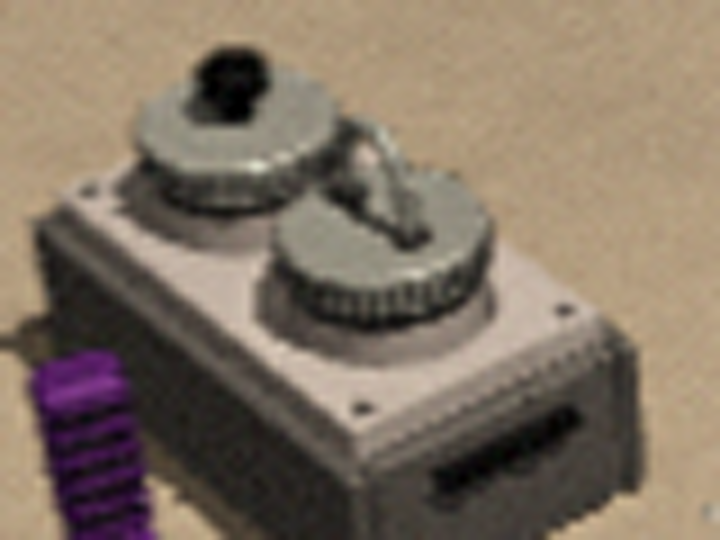

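View pics/tc.png

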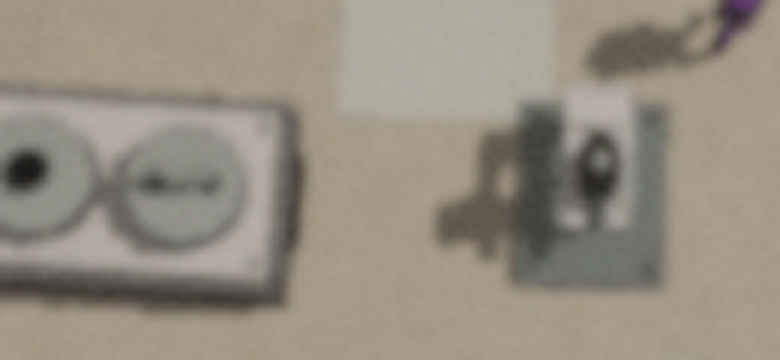

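```bash
cat > m.py <<'E'
from h import *
t=np.linspace(0,2*np.pi,60)
def circ(x,y,z,r): return np.c_[x+r*np.cos(t),y+r*np.sin(t),0*t+z]
def place(L,x,y,z,a): return np.asarray(L,float)@Rz(a).T+[x,y,z]
def eye(x,y,z,a):  # z: underside of canister
    s=np.linspace(0,np.pi/2,8); L=[[0,-14,80],[0,-14,101]]+[[0,-5-9*np.cos(q),101+9*np.sin(q)] for q in s]+[[0,5+9*np.sin(q),101+9*np.cos(q)] for q in s]+[[0,14,80]]
    return place(L,x,y,z,a)
def block(x,y,a):
    L=[[50.5,88],[-50.5,88],[-50.5,-88],[50.5,-88],[50.5,88]]
    return [place([[p[0],p[1],z] for p in L],x,y,0,a) for z in(0,65)]
def lifter(x,y,z,a):
    o=[]
    for X in(-12,12): 
        for Y in(-9,9): o.append(place([[X,Y,78],[X,Y,128]],x,y,z,a))
    for zz in(78,128): o.append(place([[12,9,zz],[-12,9,zz],[-12,-9,zz],[12,-9,zz],[12,9,zz]],x,y,z,a))
    o.append(place([[13,0,37],[13,0,19],[13,0,8],[8,0,4],[-8,0,4],[-14,0,8],[-14,0,35],[0,0,45],[13,0,37]],x,y,z,a)); return o
E
cat > ov.py <<'E'
import sys
from m import *
def run(tag,bx,by,ba,cx,cy,ca,lx,ly,la):
    G,R,B=(0,255,0),(0,0,255),(255,0,0)
    for n,c1,c2 in(("scene",(265,190),(325,225)),("top",(246,208),(323,208))):
        im=imaging.get_image(n)
        d=[(p,G) for p in block(bx,by,ba)]+[(circ(cx,cy,95,30),R),(eye(cx,cy,15,ca),B)]
        k=place([[0,74,0]],cx,cy,0,ba)[0]; d+=[(circ(k[0],k[1],95,30),R)]
        e=[(p,R if i<6 else B) for i,p in enumerate(lifter(lx,ly,18,la))]
        crop(im,f"{tag}_{n}_b",c1,84,64,9,d); crop(im,f"{tag}_{n}_l",c2,60,70,8,e)
    out=[cv2.imread(f"pics/{tag}_{n}_{k}.png") for n in("scene","top") for k in"bl"]
    f=lambda i,h:cv2.resize(i,(int(i.shape[1]*h/i.shape[0]),h))
    for i,n in((0,"scene"),(2,"top")):
        g=np.hstack([f(out[i],400),f(out[i+1],400)])[:, :]
        cv2.imwrite(f"pics/{tag}_{n}.png",g if g.shape[1]<=800 else cv2.resize(g,(800,int(400*800/g.shape[1]))))
run(sys.argv[1],*map(float,sys.argv[2:]))
E
python3 ov.py o1 528 213 -0.04 525 176 0 524 -25 0
```

```text
(no output)
```

View pics/o1_scene.png

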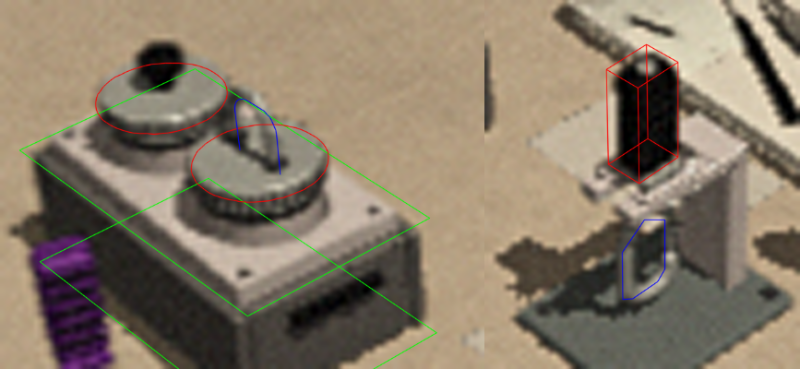

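View pics/o1_top.png

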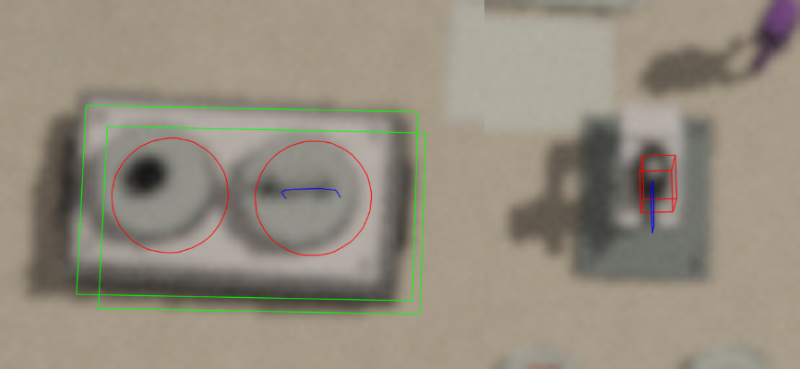

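```bash
python3 - <<'E'
from h import *
S=imaging.get_image("scene");T=imaging.get_image("top")
s=[267.4,185.8];t=[254.8,208.7]
print(onplane(S,s,95),onplane(T,t,95),tri([S,T],[s,t]))
for z in(0,65,95): print(z,proj(S,[525,176,z]),proj(T,[525,176,z]))
# other features: brown dish, red dish, tray
for q in("petri_red","petri_brown","drip_tray","beaker_1","cold_block","pipettor_red","lifter_rest"):
  for n,I in(("scene",S),("top",T)):
    r=mark_of(n,q); print(q,n,[(x["pixel"],round(x["confidence"],2),onplane(I,x["pixel"],0).round(1)) for x in r[:2]])
crop(T,"tb",(247,209),76,50,10); crop(S,"tray_s",(402,297),130,100,6);crop(T,"tray_t",(395,213),80,90,6)
E
```

```text
[524.30214525 175.84488048] [528.65780686 185.00056973] (array([530.54500098, 185.37078225,  87.33050388]), np.float64(0.2259404311635933))
0 [[270.86412916 215.24863555]] [[260.75580837 214.38051958]]
65 [[268.64583171 195.34509418]] [[258.79034059 211.34256249]]
95 [[267.57414926 185.66230273]] [[257.82502179 209.85048285]]
petri_red scene [([270.3, 262.9], 0.59, array([408.9,  40.2]))]
petri_red top [([300.7, 241.6], 0.71, array([435.8,  50.8])), ([222.9, 269.2], 0.36, array([355.1, 294.4]))]
petri_brown scene [([302.7, 288.9], 0.83, array([406.2, -71.3]))]
petri_brown top [([339.1, 247.6], 0.49, array([414.3, -69.7]))]
drip_tray scene [([402.1, 304.1], 0.81, array([ 519.2, -250.9]))]
drip_tray top [([393.4, 214.0], 0.7, array([ 517.5, -246.4])), ([303.2, 245.1], 0.67, array([424.6,  43.1]))]
beaker_1 scene [([266.0, 208.5], 0.68, array([535. , 208.4])), ([378.5, 205.8], 0.55, array([753.,  -6.]))]
beaker_1 top [([314.7, 144.4], 0.65, array([ 7.519e+02, -6.000e-01])), ([324.2, 207.9], 0.21, array([541.7, -26.1]))]
cold_block scene [([264.6, 208.3], 0.97, array([533. , 211.9]))]
cold_block top [([246.0, 211.4], 0.67, array([535.5, 222.8])), ([324.5, 206.0], 0.39, array([547.8, -27.2]))]
pipettor_red scene [([189.9, 224.7], 0.72, array([352.6, 300.4]))]
pipettor_red top [([337.8, 246.4], 0.73, array([418.2, -65.7])), ([220.0, 270.8], 0.61, array([350.3, 303.3]))]
lifter_rest scene [([325.0, 250.6], 0.83, array([525.8, -22.8]))]
lifter_rest top [([322.9, 209.1], 0.76, array([537.9, -21.8])), ([246.2, 212.4], 0.55, array([532.3, 222.1]))]
```

View pics/tb.png

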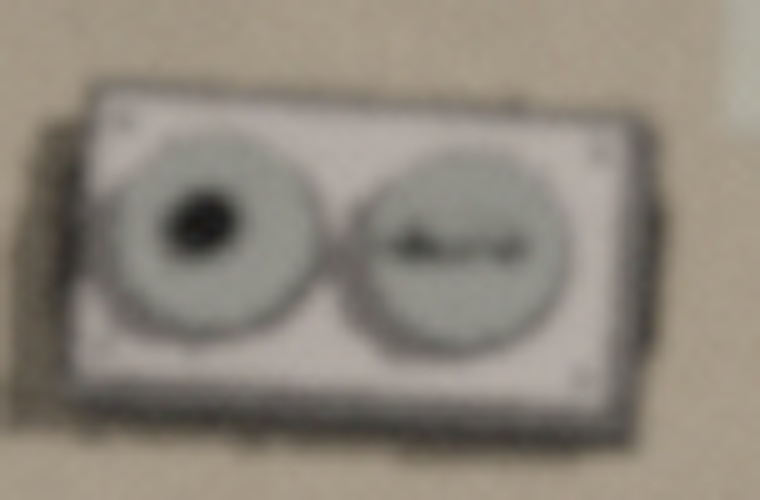

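```bash
python3 -m inch '[[-4,-3.6,-0.2,0,0,0.1,100],[-8,-7.2,-0.4,0,0,0.2,100],[-12,-10.8,-0.6,0,0,0.3,100],[-16,-14.4,-0.8,0,0,0.4,100],[-20,-18,-1,0,0,0.5,100],[-24,-21.6,-1.2,0,0,0.6,100],[-28,-25.2,-1.4,0,0,0.7,100],[-32,-28.8,-1.6,0,0,0.8,100]]'
cat > goal.py <<'E'
# usage: goal.py x y z yaw(tool y dir, rad): prints shift in tool axes cm and rotvec
import sys; from h import *
from scipy.spatial.transform import Rotation as Ro
def R0():
    s=arm.sense(); q=s["eef_rot"]; return np.array(s["position"]),Ro.from_quat([q[1],q[2],q[3],q[0]])
if __name__=="__main__":
    p,R=R0(); x,y,z,a=map(float,sys.argv[1:])
    ty=np.array([np.cos(a),np.sin(a),0]); tz=np.array([0,0,-1.]); G=Ro.from_matrix(np.c_[np.cross(ty,tz),ty,tz])
    s=arm.sense()
    print("pos",p.round(1),"shift cm",(R.inv().apply(np.array([x,y,z])-p)/10).round(2),"rot",(R.inv()*G).as_rotvec().round(3),"F",s["force"].round(2),"op",round(s["opening"],3),"t",round(s["t"],2),"j",s["joints"].round(2))
E
python3 goal.py 524 -25 270 -0.04
```

```text
t: 3.2
position: [423.5, 191.5, 258.7]
eef_rot: [0.0, 0.559, 0.829, 0.0]
force: [0.8, -0.4, 0.1]
opening: 0.999
pos [423.5 191.5 258.7] shift cm [-23.84   1.19  -1.12] rot [ 0.001 -0.     0.425] F [ 0.78 -0.43  0.15] op 0.999 t 3.2 j [ 0.18  0.29  1.8   0.    1.05 -0.2 ]
```

```bash
python3 -m inch '[[-4,0.2,-0.2,0,0,0.08,100],[-8,0.4,-0.4,0,0,0.16,100],[-12,0.6,-0.6,0,0,0.24,100],[-16,0.8,-0.8,0,0,0.32,100],[-20,1.0,-1,0,0,0.38,100],[-23.8,1.2,-1.1,0,0,0.425,100],[-23.8,1.2,-1.1,0,0,0.425,100],[-23.8,1.2,-1.1,0,0,0.425,100]]'
python3 - <<'E'
from m import *; from goal import R0
p,R=R0(); print(p)
for n,c in(("scene",(325,185)),("top",(325,205))):
    im=imaging.get_image(n)
    d=[(p+R.apply([[0,-42,11],[0,42,11]]),(0,0,255)),(p+R.apply([[0,0,0],[0,0,11]]),(0,255,0))]
    print(n,proj(im,p+R.apply([[0,0,0],[0,-42,11],[0,42,11]])))
    crop(im,"g_"+n,c,130,100,6,d)
E
```

```text
t: 4.2
position: [523.2, -22.2, 269.1]
eef_rot: [-0.001, 0.72, 0.694, -0.0]
force: [-0.6, -0.3, -1.0]
opening: 1.001
[523.1809498  -22.23933335 269.10067239]
scene [[322.59183958 151.90540044]
 [307.08663612 164.39145667]
 [337.37423475 149.44236265]]
top [[326.58301515 199.03517733]
 [326.255006   215.3735344 ]
 [326.56802259 184.30795772]]
```

View pics/g_scene.png

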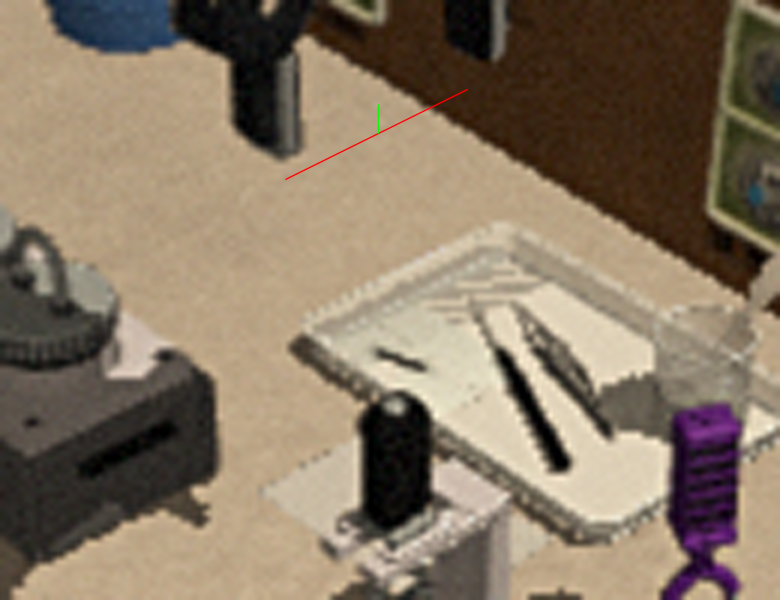

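View pics/g_top.png

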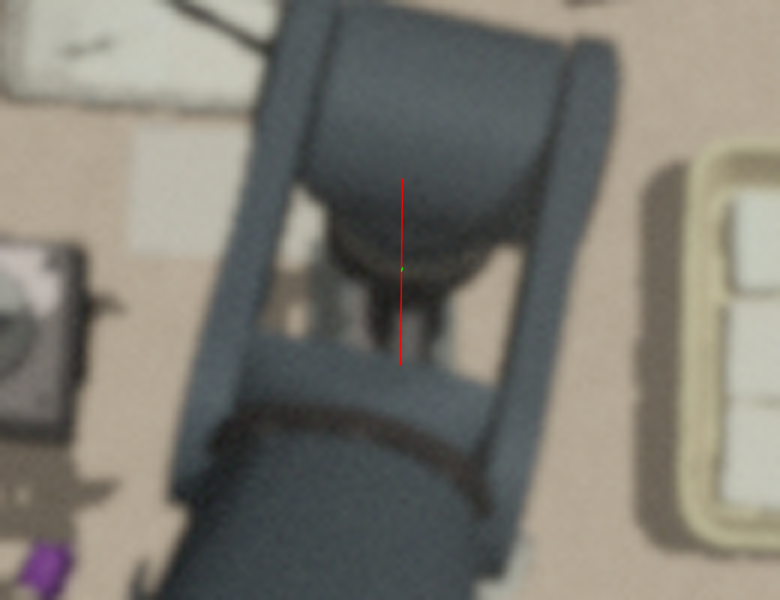

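```bash
python3 - <<'E'
from m import *
S=imaging.get_image("scene"); S["pixels"]=cv2.imread("pics/scene0.png")[:,:,::-1]
T=imaging.get_image("top"); T["pixels"]=cv2.imread("pics/top0.png")[:,:,::-1]
G,R,B=(0,255,0),(0,0,255),(255,0,0)
a=-0.045
def foot(x,y,a): return place([[50,40,0],[-50,40,0],[-50,-40,0],[50,-40,0],[50,40,0]],x,y,6,a)
for tag,(x,y) in {"A":(524,-25),"B":(520,-28)}.items():
    e=[(p,R if i<6 else B) for i,p in enumerate(lifter(x,y,18,a))]+[(foot(x,y,a),G)]
    crop(S,"f"+tag+"S",(325,228),80,70,5,e);crop(T,"f"+tag+"T",(323,208),80,70,5,e)
h=lambda t:np.hstack([cv2.imread(f"pics/f{t}S.png"),cv2.imread(f"pics/f{t}T.png")])
cv2.imwrite("pics/fAB.png",cv2.resize(np.vstack([h("A"),h("B")]),(685,600)))
E
```

```text
(no output)
```

View pics/fAB.png

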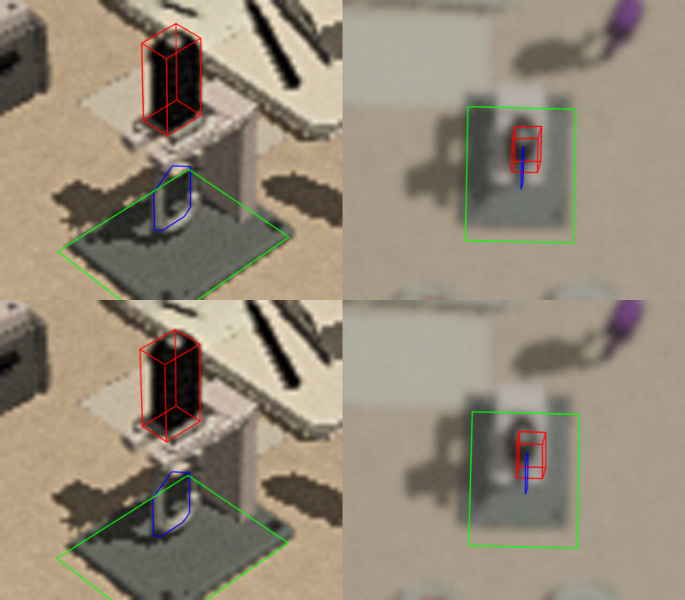

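```bash
python3 - <<'E'
from m import *
S=imaging.get_image("scene"); S["pixels"]=cv2.imread("pics/scene0.png")[:,:,::-1]
T=imaging.get_image("top"); T["pixels"]=cv2.imread("pics/top0.png")[:,:,::-1]
G,R,B=(0,255,0),(0,0,255),(255,0,0)
a=-0.045
for tag,(x,y) in {"A":(529,-25),"B":(533,-24)}.items():
    e=[(p,R if i<6 else B) for i,p in enumerate(lifter(x,y,18,a))]
    crop(S,"f"+tag+"S",(325,225),40,30,10,e);crop(T,"f"+tag+"T",(323,208),40,30,10,e)
h=lambda t:np.hstack([cv2.imread(f"pics/f{t}S.png"),cv2.imread(f"pics/f{t}T.png")])
cv2.imwrite("pics/fCD.png",np.vstack([h("A"),h("B")]))
E
```

```text
(no output)
```

View pics/fCD.png

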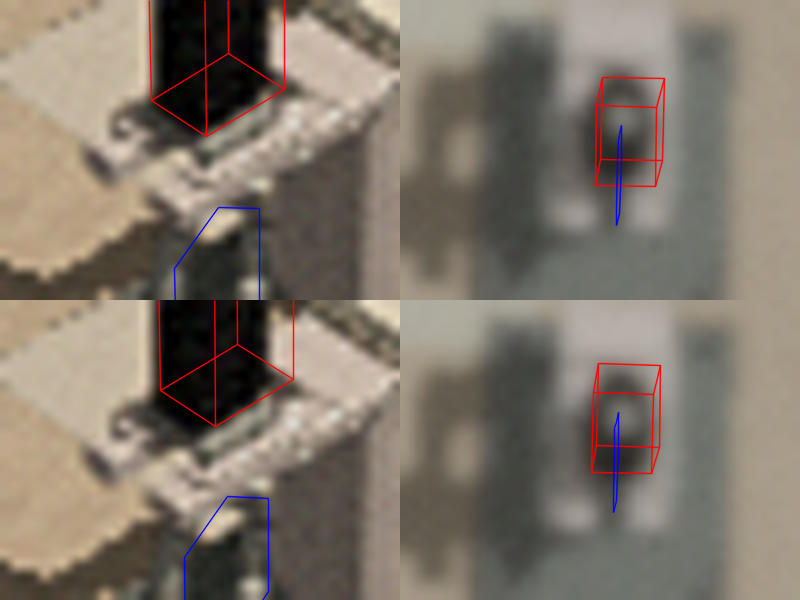

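```bash
python3 goal.py 530 -23 114 -0.045
```

```text
pos [523.5 -21.8 269.4] shift cm [-0.09  0.66 15.54] rot [-0.    -0.     0.009] F [-0.07  0.54 -1.01] op 0.995 t 4.5 j [-0.26  0.36  1.65  0.    1.13 -0.22]
```

```bash
python3 -m inch '[[-0.1,0.7,2,0,0,0,100],[-0.1,0.7,5,0,0,0,100],[-0.1,0.7,8,0,0,0,100],[-0.1,0.7,10.5,0,0,0,100],[-0.1,0.7,12.5,0,0,0,100],[-0.1,0.7,14,0,0,0,100],[-0.1,0.7,15,0,0,0,100],[-0.1,0.7,15.5,0,0,0,100]]'
python3 - <<'E'
from m import *; from goal import R0
p,R=R0(); print(p,arm.sense()["force"])
for n,c in(("scene",(325,205)),("top",(325,205))):
    im=imaging.get_image(n)
    d=[(p+R.apply([[0,-42,-2],[0,42,-2]]),(0,0,255)),(p+R.apply([[0,0,0],[0,0,11]]),(0,255,0))]+[(q,(0,0,255)) for q in lifter(530,-23,18,-.045)]
    crop(im,"d_"+n,c,80,70,8,d)
E
```

```text
t: 5.5
position: [530.9, -23.9, 114.0]
eef_rot: [0.0, 0.72, 0.694, 0.0]
force: [-0.5, 0.4, -0.1]
opening: 1.003
[530.88261448 -23.88467953 114.02053533] [-0.5315327   0.39085909 -0.07187588]
```

View pics/d_scene.png

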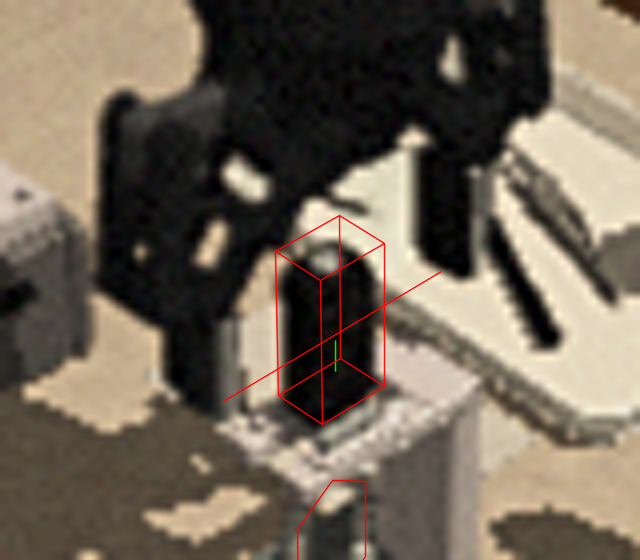

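View pics/d_top.png

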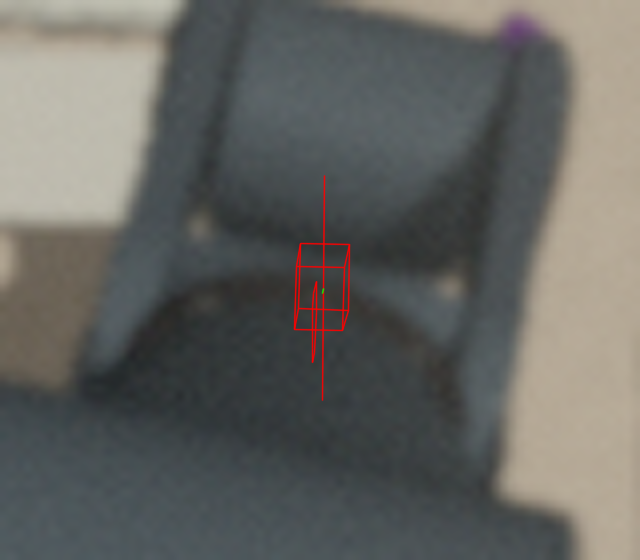

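```bash
python3 -m inch '[[0,0,0,0,0,0,60],[0,0,0,0,0,0,45],[0,0,0,0,0,0,35],[0,0,0,0,0,0,30],[0,0,0,0,0,0,25],[0,0,0,0,0,0,20],[0,0,0,0,0,0,10],[0,0,0,0,0,0,0]]'; python3 goal.py 530 -23 114 -0.045
```

```text
t: 6.6
position: [530.7, -23.9, 114.5]
eef_rot: [-0.0, 0.72, 0.694, -0.0]
force: [-2.3, -0.5, 4.7]
opening: 0.271
pos [530.7 -23.9 114.5] shift cm [ 0.09 -0.07  0.05] rot [-0.     0.     0.008] F [-2.25 -0.53  4.73] op 0.271 t 6.6 j [-0.26  0.59  1.78 -0.    0.77 -0.22]
```

```bash
python3 -m inch '[[0,0,-1,0,0,0,0],[0,0,-2.5,0,0,0,0],[0,0,-4.5,0,0,0,0],[0,0,-6.5,0,0,0,0],[0,0,-8.5,0,0,0,0],[0,0,-10.5,0,0,0,0],[0,0,-12.5,0,0,0,0],[0,0,-13.5,0,0,0,0]]'; python3 - <<'E'
from m import *; from goal import R0
p,R=R0(); s=arm.sense();print(p,s["force"],s["ft_torque"],s["opening"])
for n in("scene","top"):
    for q in("lifter_grip","hook_seat","hook_tip","gate_pivot","eye_bar"): print(n,q,[(r["pixel"],round(r["confidence"],2)) for r in mark_of(n,q)][:4])
im=imaging.get_image("scene"); 
L=lifter(p[0],p[1],p[2]-96.3,-.053)
for k in("eye",):
    d=[(q,(0,0,255) if i<6 else (255,0,0)) for i,q in enumerate(L)]
crop(im,"u_s",(320,195),80,70,8,d)
E
```

```text
t: 7.6
position: [531.4, -24.1, 251.2]
eef_rot: [0.001, 0.72, 0.694, 0.001]
force: [-0.7, -0.1, -1.5]
opening: 0.274
[531.43543435 -24.05401791 251.20250529] [-0.72855853 -0.13764051 -1.5368721 ] [-0.0219975  -0.03926923 -0.01414466] 0.27435905015136847
scene lifter_grip [([236.1, 211.1], 0.81), ([322.9, 212.1], 0.72), ([378.0, 213.8], 0.7)]
scene hook_seat [([378.3, 243.5], 0.62), ([242.3, 239.8], 0.59), ([323.9, 246.1], 0.55)]
scene hook_tip [([381.4, 236.9], 0.84), ([244.5, 235.8], 0.73), ([329.0, 234.9], 0.61)]
scene gate_pivot [([334.5, 232.4], 0.83), ([380.5, 234.0], 0.75), ([246.4, 227.0], 0.67)]
scene eye_bar [([265.3, 176.4], 0.72), ([265.3, 195.5], 0.32)]
top lifter_grip []
top hook_seat []
top hook_tip [([250.7, 208.8], 0.67)]
top gate_pivot []
top eye_bar [([253.7, 206.0], 0.7)]
```

View pics/u_s.png

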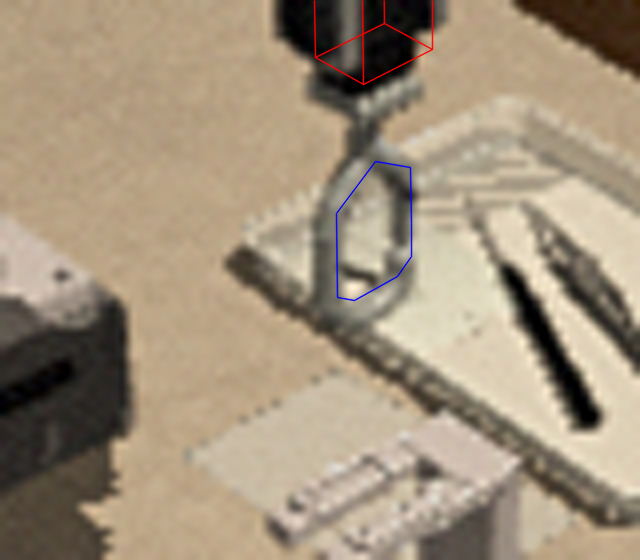

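```bash
python3 - <<'E'
from m import *; from goal import R0
p,R=R0(); im=imaging.get_image("scene"); 
L=lifter(p[0],p[1],p[2]-96.3,-.053)
d=[(q,(0,0,255) if i<6 else (255,0,0)) for i,q in enumerate(L)]
d+=[(p+R.apply([[x,y,z] for x,y,z in((-11,y,11),(11,y,11),(11,y,-25),(-11,y,-25),(-11,y,11))]),(0,255,0)) for y in(-12,12)]
crop(im,"u2",(320,185),56,64,9,d)
crop(im,"u3",(320,185),56,64,9)
cv2.imwrite("pics/u23.png",cv2.resize(np.hstack([cv2.imread("pics/u2.png"),cv2.imread("pics/u3.png")]),None,fx=.79,fy=.79))
E
```

```text
(no output)
```

View pics/u23.png

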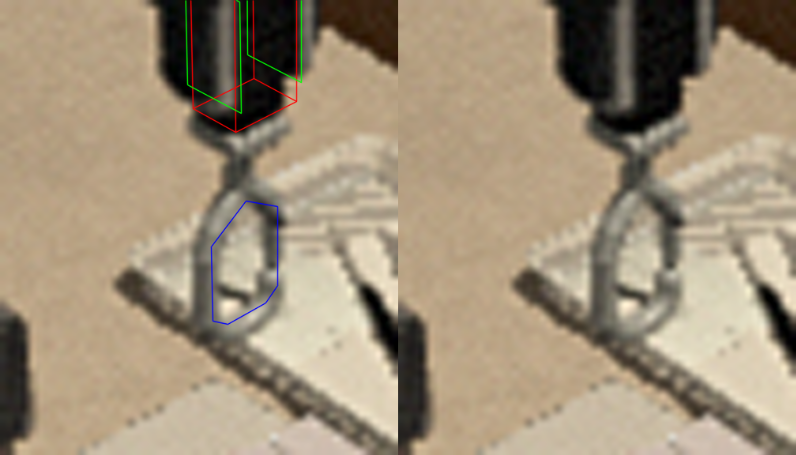

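```bash
python3 - <<'E'
from m import *
S=imaging.get_image("scene");T=imaging.get_image("top")
f=lambda u,v,k,x,y:np.array([u/k-.5+x,v/k-.5+y])
for n,s,t in(("FR",(362,407),(583,378)),("BR",(565,310),(600,153)),("FL",(90,190),(105,345)),("lid2",(382,232),(467,248)),("knobtop",(236,60),(200,222)),("eyetop",(372,125),(455,245))):
    a=f(*s,9,225,160);b=f(*t,10,209,184); print(n,tri([S,T],[a,b]),onplane(S,a,65),onplane(T,b,65))
E
```

```text
FR (array([493.27536656, 152.33207656,  64.59647115]), np.float64(0.24084415704749063)) [492.44675554 152.14608925] [493.9498662  151.85149879]
BR (array([563.02140865, 146.51024745,  64.05473336]), np.float64(0.10856541040828915)) [561.91487815 145.60070479] [563.18621627 146.21430635]
FL (array([506.17334701, 297.01040661,  65.06196219]), np.float64(0.2836162130607818)) [505.52458499 297.43008907] [507.04036511 296.55989759]
lid2 (array([530.11395852, 184.70123093,  89.72117917]), np.float64(0.1886675633155619)) [551.51147658 214.90506492] [534.59794648 186.88594717]
knobtop (array([537.67099386, 260.09108734, 111.58890606]), np.float64(0.3751423457097758)) [582.05986862 324.54331669] [544.26894729 268.07471686]
eyetop (array([527.27203585, 183.00467571, 127.20942517]), np.float64(0.540830321310068)) [587.05744108 262.75798979] [535.59758044 190.53344551]
```

```bash
python3 - <<'E'
from m import *
S=imaging.get_image("scene");T=imaging.get_image("top")
S["pixels"]=cv2.imread("pics/scene0.png")[:,:,::-1];T["pixels"]=cv2.imread("pics/top0.png")[:,:,::-1]
rows=[]
for im,c,n in((S,(266,183),"S"),(T,(254,207),"T")):
    r=[]
    for a in(-0.25,-0.087,0.1):
        d=[(circ(531,184.8,95,30),(0,0,255)),(eye(531,184.8,15,a),(255,0,0))]
        crop(im,"t",c,32,30,8,d); r.append(cv2.imread("pics/t.png"))
    rows.append(np.hstack(r))
cv2.imwrite("pics/eyes.png",np.vstack(rows))
E
```

```text
(no output)
```

View pics/eyes.png

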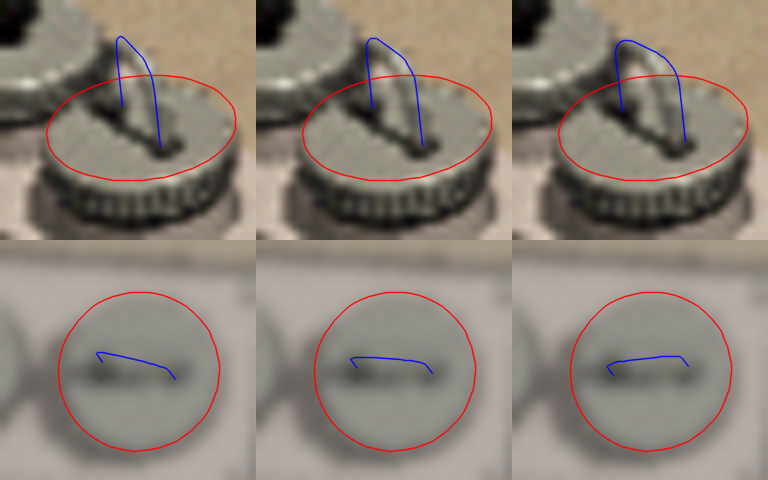

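```bash
python3 goal.py 486 187 251 -0.085
```

```text
pos [530.8 -23.9 249.2] shift cm [20.91 -5.26 -0.17] rot [-0.    -0.     0.048] F [-0.2  -0.69 -1.48] op 0.272 t 8.4 j [-0.26  0.39  1.66  0.    1.09 -0.22]
```

```bash
cat > cmd.py <<'E'
# log of final rows commanded (cm, rad), to know the commanded pose free of sensor noise
import numpy as np,sys; from scipy.spatial.transform import Rotation as Ro
p=np.array([233.408,579.756,242.31]); q=[-3.9e-4,.190234,.981738,-.001]
ty=Ro.from_quat([q[1],q[2],0,0]).apply([0,1,0]); R=Ro.from_quat([q[1],q[2],0,0])
for l in open("log.txt"):
    r=list(map(float,l.split(",")[:6])); p=p+R.apply(np.array(r[:3])*10); R=R*Ro.from_rotvec(r[3:])
y=R.apply([0,1,0]); print("cmd",p.round(2),"yaw",np.arctan2(y[1],y[0]).round(4))
if len(sys.argv)>1:
    x,yy,z,a=map(float,sys.argv[1:]); t=np.array([np.cos(a),np.sin(a),0]);w=np.array([0,0,-1.])
    print("shift",(R.inv().apply(np.array([x,yy,z])-p)/10).round(3),"rot",(R.inv()*Ro.from_matrix(np.c_[np.cross(t,w),t,w])).as_rotvec().round(4))
E
cat > log.txt <<'E'
-32,-28.8,-1.6,0,0,0.8
-23.8,1.2,-1.1,0,0,0.425
-0.1,0.7,15.5,0,0,0
0,0,-13.5,0,0,0
E
python3 cmd.py 486 187 249.3 -0.085
```

```text
cmd [530.78 -23.95 249.31] yaw -0.037
shift [ 2.0915e+01 -5.2560e+00  1.0000e-03] rot [0.    0.    0.048]
```

```bash
python3 -m inch '[[2,-0.5,0,0,0,0.005,0],[5,-1.2,0,0,0,0.01,0],[9,-2.2,0,0,0,0.02,0],[13,-3.2,0,0,0,0.03,0],[16.5,-4.2,0,0,0,0.04,0],[19,-4.8,0,0,0,0.048,0],[20.4,-5.2,0,0,0,0.048,0],[20.9,-5.2,0,0,0,0.048,0]]'; echo 20.9,-5.2,0,0,0,0.048 >> log.txt; python3 cmd.py 486 187 195.8 -0.085
python3 - <<'E'
from m import *; from goal import R0
print(R0()[0],arm.sense()["force"])
im=imaging.get_image("scene"); p=np.array([486,188.5,153])
d=[(q,(0,0,255) if i<6 else (255,0,0)) for i,q in enumerate(lifter(*p,-.085))]+[(eye(531,184.8,15,-.085),(255,0,0))]
crop(im,"v1",(258,165),60,60,9,d)
im=imaging.get_image("top"); crop(im,"v2",(252,207),60,60,6,d)
E
```

```text
t: 9.4
position: [486.4, 187.3, 249.3]
eef_rot: [0.0, 0.736, 0.677, -0.0]
force: [0.4, 0.3, -1.9]
opening: 0.276
cmd [486.55 186.83 249.31] yaw -0.085
shift [ 0.013 -0.056  5.351] rot [ 0.  0. -0.]
[486.3686112  187.25423574 249.30345741] [ 0.40117112  0.28476069 -1.93914427]
```

View pics/v1.png

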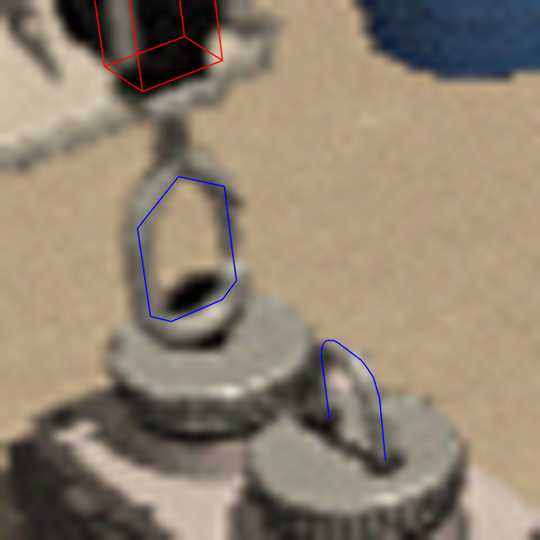

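```bash
python3 -m inch '[[0,0,0.5,0,0,0,0],[0,0,1.5,0,0,0,0],[0,0,2.5,0,0,0,0],[0,0,3.5,0,0,0,0],[0,0,4.3,0,0,0,0],[0,0,4.9,0,0,0,0],[0,0,5.3,0,0,0,0],[0,0,5.35,0,0,0,0]]'; echo 0,0,5.35,0,0,0 >> log.txt; python3 cmd.py
python3 - <<'E'
from m import *; from goal import R0
print(R0()[0],arm.sense()["force"])
im=imaging.get_image("scene"); p=np.array([486.3,188.5,99.6])
d=[(q,(0,0,255) if i<6 else (255,0,0)) for i,q in enumerate(lifter(*p,-.085))]+[(eye(531,184.8,15,-.085),(255,0,0))]
crop(im,"v3",(258,180),60,60,9,d)
crop(im,"v3r",(258,180),60,60,9)
im=imaging.get_image("top"); crop(im,"v4",(250,207),90,70,8,d)
E
```

```text
t: 10.5
position: [486.5, 186.9, 195.6]
eef_rot: [-0.0, 0.736, 0.676, -0.0]
force: [-1.0, 0.2, -1.1]
opening: 0.269
cmd [486.55 186.83 195.81] yaw -0.085
[486.47834044 186.86327751 195.60563365] [-0.98027257  0.15178993 -1.07274448]
```

View pics/v3.png

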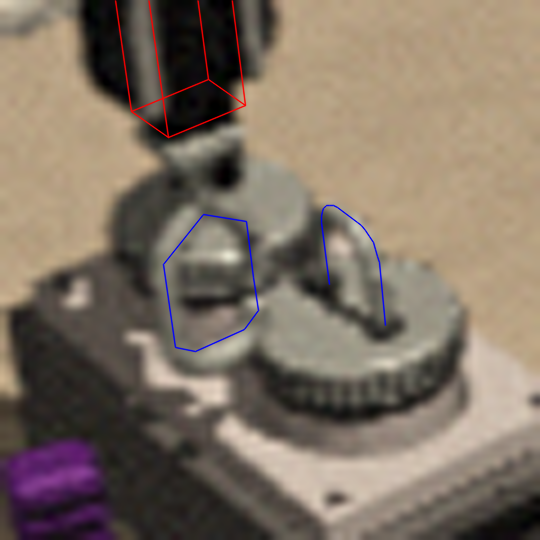

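View pics/v4.png

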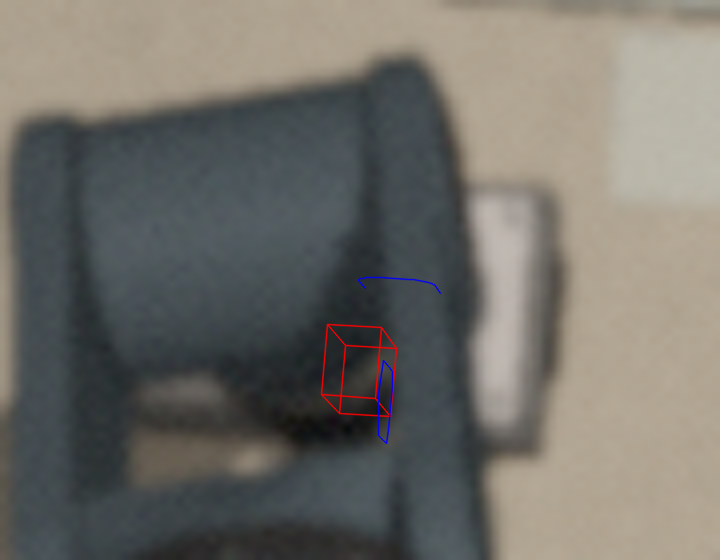

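```bash
python3 -m inch '[[0,0.3,0,0,0,0,0],[0,0.8,0,0,0,0,0],[0,1.3,0,0,0,0,0],[0,1.7,0,0,0,0,0],[0,2.0,0,0,0,0,0],[0,2.2,0,0,0,0,0],[0,2.4,0,0,0,0,0],[0,2.5,0,0,0,0,0]]'; echo 0,2.5,0,0,0,0 >> log.txt; python3 cmd.py;python3 -m inch '[[0,0.1,0,0,0,0,0],[0,0.2,0,0,0,0,0],[0,0.3,0,0,0,0,0],[0,0.4,0,0,0,0,0],[0,0.5,0,0,0,0,0],[0,0.6,0,0,0,0,0],[0,0.7,0,0,0,0,0],[0,0.7,0,0,0,0,0]]'; echo 0,0.7,0,0,0,0 >> log.txt; python3 cmd.py
```

```text
t: 11.6
position: [511.5, 184.7, 195.8]
eef_rot: [-0.0, 0.737, 0.676, -0.0]
force: [-0.2, 0.3, -0.8]
opening: 0.275
cmd [511.46 184.7  195.81] yaw -0.085
t: 12.6
position: [516.6, 184.3, 196.5]
eef_rot: [-0.001, 0.737, 0.676, -0.001]
force: [-4.3, 1.0, 9.1]
opening: 0.275
cmd [518.44 184.11 195.81] yaw -0.085
```

```bash
python3 - <<'E'
from m import *; from goal import R0
print(R0()[0],arm.sense()["force"],arm.sense()["ft_torque"])
im=imaging.get_image("scene"); p=np.array([516.8,186,100.2])
d=[(q,(0,0,255) if i<6 else (255,0,0)) for i,q in enumerate(lifter(*p,-.085))]+[(eye(531,184.8,15,-.085),(0,255,0))]
crop(im,"w1",(262,180),44,50,9,d)
crop(im,"w1r",(262,180),44,50,9)
cv2.imwrite("pics/w.png",np.hstack([cv2.imread("pics/w1.png"),cv2.imread("pics/w1r.png")]))
E
```

```text
[516.59537954 184.28949571 196.46685611] [-4.33543816  0.96979291  9.09167306] [ 0.11856351  1.54272729 -0.00705702]
```

View pics/w.png

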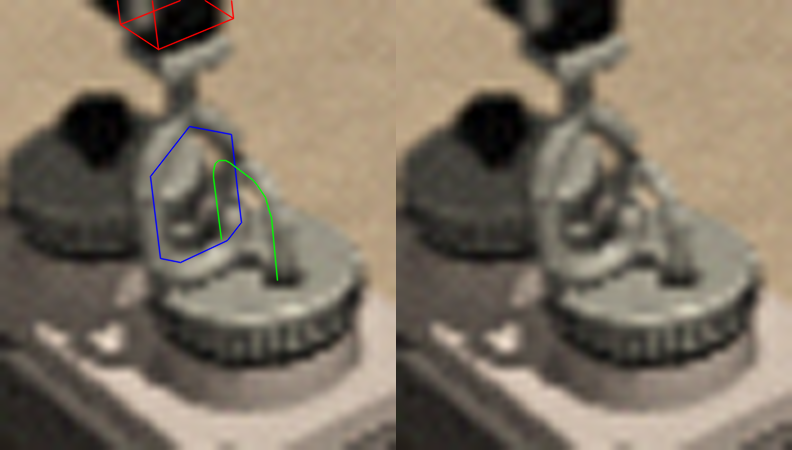

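```bash
python3 -m inch '[[0,0,-0.02,0,0,0,0],[0,0,-0.04,0,0,0,0],[0,0,-0.06,0,0,0,0],[0,0,-0.08,0,0,0,0],[0,0,-0.1,0,0,0,0],[0,0,-0.1,0,0,0,0],[0,0,-0.1,0,0,0,0],[0,0,-0.1,0,0,0,0]]'; echo 0,0,-0.1,0,0,0 >> log.txt; python3 cmd.py
```

```text
t: 13.65
position: [517.8, 184.2, 197.0]
eef_rot: [-0.001, 0.737, 0.676, -0.001]
force: [-5.2, -0.7, 5.9]
opening: 0.273
cmd [518.44 184.11 196.81] yaw -0.085
```

```bash
python3 -m inch '[[0,-0.2,0,0,0,0,0],[0,-0.4,0,0,0,0,0],[0,-0.6,0,0,0,0,0],[0,-0.8,0,0,0,0,0],[0,-1,0,0,0,0,0],[0,-1,0,0,0,0,0],[0,-1,0,0,0,0,0],[0,-1,0,0,0,0,0]]'; echo 0,-1,0,0,0,0 >> log.txt; python3 cmd.py
python3 - <<'E'
from m import *; from goal import R0
print(R0()[0],arm.sense()["force"],arm.sense()["ft_torque"])
im=imaging.get_image("scene"); p=np.array([508.5,186.3,100.5])
d=[(q,(0,0,255) if i<6 else (255,0,0)) for i,q in enumerate(lifter(*p,-.085))]+[(eye(531,184.8,15,-.085),(0,255,0))]
crop(im,"w1",(262,180),44,50,9,d)
crop(im,"w1r",(262,180),44,50,9)
cv2.imwrite("pics/w2.png",np.hstack([cv2.imread("pics/w1.png"),cv2.imread("pics/w1r.png")]))
E
```

```text
t: 14.65
position: [508.7, 185.0, 196.9]
eef_rot: [0.0, 0.737, 0.676, 0.0]
force: [-0.6, 0.3, -0.3]
opening: 0.269
cmd [508.47 184.96 196.81] yaw -0.085
[508.66910821 184.96192927 196.87219026] [-0.55383253  0.28716981 -0.29774243] [0.01719495 0.00455184 0.01219141]
```

View pics/w2.png

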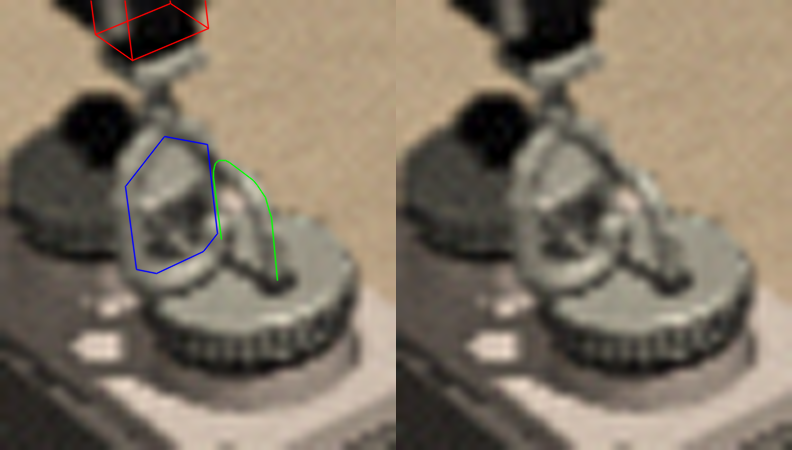

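```bash
python3 -m inch '[[0,0,-0.1,0,0,0,0],[0,0,-0.2,0,0,0,0],[0,0,-0.3,0,0,0,0],[0,0.2,-0.3,0,0,0,0],[0,0.3,-0.3,0,0,0,0],[0,0.4,-0.3,0,0,0,0],[0,0.5,-0.3,0,0,0,0],[0,0.5,-0.3,0,0,0,0]]'; echo 0,0.5,-0.3,0,0,0 >> log.txt; python3 cmd.py
python3 - <<'E'
from m import *; from goal import R0
p=R0()[0];print(p,arm.sense()["force"],arm.sense()["ft_torque"])
im=imaging.get_image("scene"); p=np.array([p[0],p[1]+1.5,p[2]-96.3])
G,R,B=(0,255,0),(0,0,255),(255,0,0)
def ring(x,y,z,a): return [place([[X,0,Z] for X,Z in q],x,y,z,a) for q in (((-18,4),(-18,40)),((-10,8),(-10,40)),((-12,0),(12,0)),((17,8),(17,19),(9,19),(9,8)),((-9,8),(9,8)))]
for k,dz in(("0",0),("1",-4)):
    crop(im,"x"+k,(262,180),44,50,9,[(q,B) for q in ring(p[0],p[1],p[2]+dz,-.085)]+[(eye(531,184.8,15,-.085),G)])
cv2.imwrite("pics/x.png",np.hstack([cv2.imread("pics/x0.png"),cv2.imread("pics/x1.png")]))
E
```

```text
t: 15.7
position: [513.1, 184.5, 199.7]
eef_rot: [-0.0, 0.737, 0.676, -0.0]
force: [-0.9, 0.2, -0.5]
opening: 0.277
cmd [513.45 184.54 199.81] yaw -0.085
[513.09486992 184.53674471 199.68330794] [-0.87219119  0.19258131 -0.52828536] [ 0.01870919  0.23475612 -0.01009017]
```

View pics/x.png

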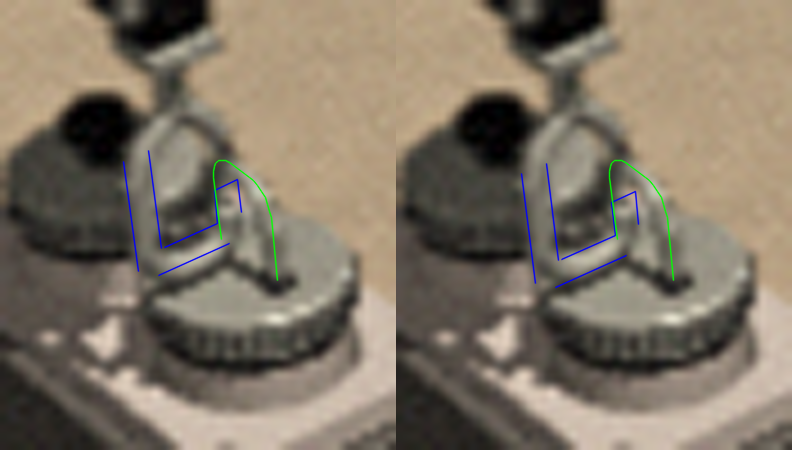

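```bash
python3 -m inch '[[0,0.1,0,0,0,0,0],[0,0.2,0,0,0,0,0],[0,0.3,0,0,0,0,0],[0,0.4,0,0,0,0,0],[0,0.4,0,0,0,0,0],[0,0.4,0,0,0,0,0],[0,0.4,0,0,0,0,0],[0,0.4,0,0,0,0,0]]'; echo 0,0.4,0,0,0,0 >> log.txt; python3 cmd.py; python3 -c "
from h import *; print(arm.sense()['force'],arm.sense()['ft_torque'])"
```

```text
t: 16.75
position: [517.4, 184.2, 199.8]
eef_rot: [-0.0, 0.737, 0.676, -0.0]
force: [-1.5, 0.1, -0.3]
opening: 0.273
cmd [517.44 184.2  199.81] yaw -0.085
[-1.51627349  0.05407348 -0.30275363] [0.08800731 0.23873783 0.00095396]
```

```bash
python3 -m inch '[[0,0.05,0,0,0,0,0],[0,0.1,0,0,0,0,0],[0,0.15,0,0,0,0,0],[0,0.2,0,0,0,0,0],[0,0.25,0,0,0,0,0],[0,0.3,0,0,0,0,0],[0,0.3,0,0,0,0,0],[0,0.3,0,0,0,0,0]]'; echo 0,0.3,0,0,0,0 >> log.txt; python3 cmd.py; python3 -c "
from m import *; print(arm.sense()['force'],arm.sense()['ft_torque'])
im=imaging.get_image('scene');crop(im,'y',(262,178),44,50,11)"
```

```text
t: 17.75
position: [520.3, 184.0, 199.8]
eef_rot: [-0.0, 0.737, 0.676, -0.0]
force: [-5.0, 0.8, 1.2]
opening: 0.273
cmd [520.43 183.94 199.81] yaw -0.085
[-4.99872689  0.75227768  1.23484632] [0.15687594 0.93429816 0.03428586]
```

View pics/y.png

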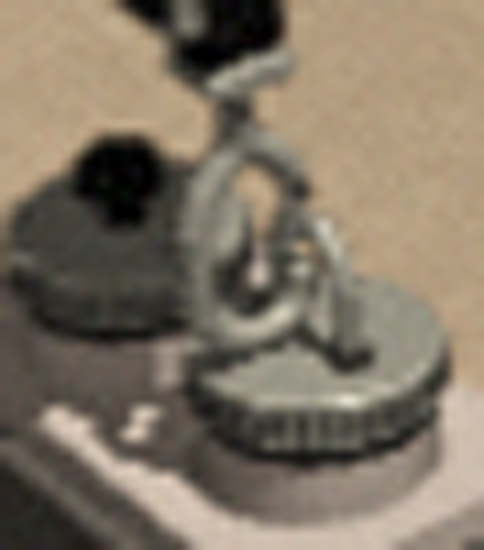

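```bash
python3 -m inch '[[0,0.05,0,0,0,0,0],[0,0.1,0,0,0,0,0],[0,0.15,0,0,0,0,0],[0,0.2,0,0,0,0,0],[0,0.25,0,0,0,0,0],[0,0.3,0,0,0,0,0],[0,0.3,0,0,0,0,0],[0,0.3,0,0,0,0,0]]'; echo 0,0.3,0,0,0,0 >> log.txt; python3 cmd.py; python3 -c "
from m import *; print(arm.sense()['force'],arm.sense()['ft_torque'])"
```

```text
t: 18.8
position: [523.3, 183.7, 199.7]
eef_rot: [-0.0, 0.737, 0.676, -0.0]
force: [-5.1, 1.9, 2.3]
opening: 0.272
cmd [523.42 183.69 199.81] yaw -0.085
[-5.12576231  1.87792894  2.32860116] [ 0.21504498  1.08509521 -0.02691758]
```

```bash
python3 -m inch '[[0,0.05,0,0,0,0,0],[0,0.1,0,0,0,0,0],[0,0.15,0,0,0,0,0],[0,0.2,0,0,0,0,0],[0,0.25,0,0,0,0,0],[0,0.3,0,0,0,0,0],[0,0.3,0,0,0,0,0],[0,0.3,0,0,0,0,0]]'; echo 0,0.3,0,0,0,0 >> log.txt; python3 cmd.py; python3 -c "
from m import *; print(arm.sense()['force'],arm.sense()['ft_torque'])"
```

```text
t: 19.8
position: [526.1, 183.5, 199.8]
eef_rot: [-0.0, 0.737, 0.676, -0.0]
force: [-5.2, 0.7, 2.6]
opening: 0.278
cmd [526.41 183.43 199.81] yaw -0.085
[-5.16630442  0.7498684   2.57899621] [ 0.27323946  1.19803043 -0.02304357]
```

```bash
python3 -m inch '[[0,0.05,0,0,0,0,0],[0,0.1,0,0,0,0,0],[0,0.15,0,0,0,0,0],[0,0.2,0,0,0,0,0],[0,0.25,0,0,0,0,0],[0,0.3,0,0,0,0,0],[0,0.3,0,0,0,0,0],[0,0.3,0,0,0,0,0]]'; echo 0,0.3,0,0,0,0 >> log.txt; python3 cmd.py; python3 -c "
from m import *; print(arm.sense()['force'],arm.sense()['ft_torque'])"
```

```text
t: 20.8
position: [528.0, 183.2, 199.3]
eef_rot: [-0.001, 0.737, 0.676, -0.001]
force: [-5.5, 1.1, 1.5]
opening: 0.275
cmd [529.4  183.18 199.81] yaw -0.085
[-5.51916069  1.14534627  1.47483032] [0.32117506 1.48223148 0.03320934]
```

```bash
python3 -m inch '[[0,0.05,0,0,0,0,0],[0,0.1,0,0,0,0,0],[0,0.15,0,0,0,0,0],[0,0.2,0,0,0,0,0],[0,0.2,0,0,0,0,0],[0,0.2,0,0,0,0,0],[0,0.2,0,0,0,0,0],[0,0.2,0,0,0,0,0]]'; echo 0,0.2,0,0,0,0 >> log.txt; python3 cmd.py; python3 -c "
from m import *; print(arm.sense()['force'],arm.sense()['ft_torque'])
im=imaging.get_image('scene');crop(im,'y2',(262,178),44,50,11)"
```

```text
t: 21.8
position: [529.1, 183.1, 199.0]
eef_rot: [-0.002, 0.737, 0.676, -0.002]
force: [-7.7, 1.4, 2.0]
opening: 0.272
cmd [531.39 183.01 199.81] yaw -0.085
[-7.69958868  1.36736129  2.00626332] [ 0.36889057  1.66441434 -0.02042357]
```

View pics/y2.png

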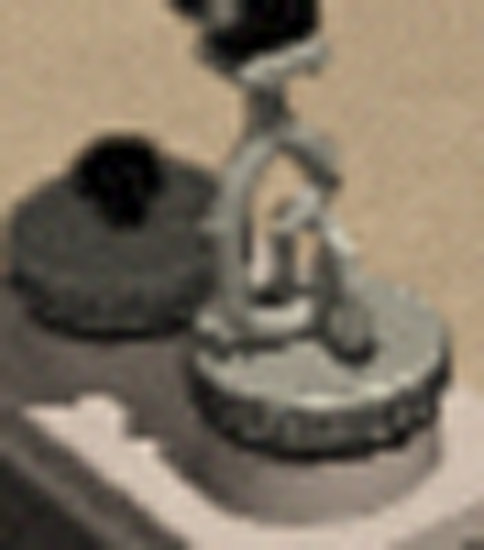

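```bash
python3 -m inch '[[0,0.05,0,0,0,0,0],[0,0.1,0,0,0,0,0],[0,0.15,0,0,0,0,0],[0,0.2,0,0,0,0,0],[0,0.2,0,0,0,0,0],[0,0.2,0,0,0,0,0],[0,0.2,0,0,0,0,0],[0,0.2,0,0,0,0,0]]'; echo 0,0.2,0,0,0,0 >> log.txt; python3 cmd.py; python3 -c "
from m import *; print(arm.sense()['force'],arm.sense()['ft_torque'])"
```

```text
t: 22.85
position: [532.2, 182.7, 199.5]
eef_rot: [-0.001, 0.736, 0.676, -0.001]
force: [-6.6, 0.6, 3.3]
opening: 0.27
cmd [533.38 182.84 199.81] yaw -0.085
[-6.5814098   0.5748754   3.28206318] [0.11368963 1.42362615 0.05619259]
```

```bash
python3 -m inch '[[0,0.05,0,0,0,0,0],[0,0.1,0,0,0,0,0],[0,0.15,0,0,0,0,0],[0,0.2,0,0,0,0,0],[0,0.2,0,0,0,0,0],[0,0.2,0,0,0,0,0],[0,0.2,0,0,0,0,0],[0,0.2,0,0,0,0,0]]'; echo 0,0.2,0,0,0,0 >> log.txt; python3 cmd.py; python3 -c "
from m import *; print(arm.sense()['force'],arm.sense()['ft_torque'])"
```

```text
t: 23.85
position: [535.5, 182.6, 199.9]
eef_rot: [0.0, 0.737, 0.676, 0.0]
force: [-4.3, -0.6, 2.1]
opening: 0.269
cmd [535.37 182.67 199.81] yaw -0.085
[-4.33548108 -0.6412142   2.13609705] [-0.03183904  1.02556313  0.02114066]
```

```bash
python3 -m inch '[[0,0.05,0,0,0,0,0],[0,0.1,0,0,0,0,0],[0,0.15,0,0,0,0,0],[0,0.2,0,0,0,0,0],[0,0.2,0,0,0,0,0],[0,0.2,0,0,0,0,0],[0,0.2,0,0,0,0,0],[0,0.2,0,0,0,0,0]]'; echo 0,0.2,0,0,0,0 >> log.txt; python3 cmd.py; python3 -c "
from m import *; print(arm.sense()['force'],arm.sense()['ft_torque'])
im=imaging.get_image('scene');crop(im,'y3',(265,176),44,50,11)"
```

```text
t: 24.85
position: [537.6, 182.5, 199.6]
eef_rot: [0.0, 0.737, 0.676, 0.0]
force: [-0.9, -0.7, -1.7]
opening: 0.276
cmd [537.37 182.5  199.81] yaw -0.085
[-0.93986993 -0.66847277 -1.7271344 ] [ 0.02428698  0.04880538 -0.01739137]
```

View pics/y3.png

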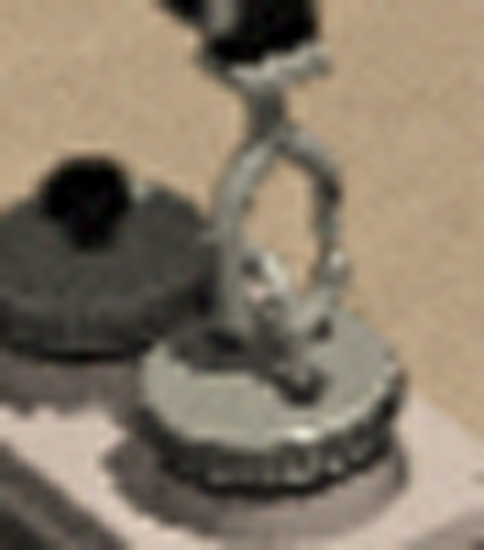

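Force went slack with the bar inside the hook (scene crop around 265,176: the loop encloses the eye and the gate hangs shut). Now the tug.

```bash
python3 -m inch '[[0,-0.15,0,0,0,0,0],[0,-0.3,0,0,0,0,0],[0,-0.45,0,0,0,0,0],[0,-0.6,0,0,0,0,0],[0,-0.75,0,0,0,0,0],[0,-0.9,0,0,0,0,0],[0,-1.05,0,0,0,0,0],[0,-1.1,0,0,0,0,0]]'; echo 0,-1.1,0,0,0,0 >> log.txt; python3 cmd.py; python3 -c "
from m import *; print(arm.sense()['force'],arm.sense()['ft_torque'])"
python3 -m inch '[[0,-0.05,0,0,0,0,0],[0,-0.1,0,0,0,0,0],[0,-0.15,0,0,0,0,0],[0,-0.2,0,0,0,0,0],[0,-0.25,0,0,0,0,0],[0,-0.3,0,0,0,0,0],[0,-0.3,0,0,0,0,0],[0,-0.3,0,0,0,0,0]]'; echo 0,-0.3,0,0,0,0 >> log.txt; python3 cmd.py; python3 -c "
from m import *; print(arm.sense()['force'],arm.sense()['ft_torque'])"
```

```text
t: 25.9
position: [526.3, 183.4, 199.8]
eef_rot: [-0.0, 0.737, 0.676, -0.0]
force: [-0.3, -0.4, -1.3]
opening: 0.273
cmd [526.41 183.43 199.81] yaw -0.085
[-0.34030131 -0.43854951 -1.32868786] [-0.0402529   0.04330044 -0.04786046]
t: 26.9
position: [523.5, 183.7, 199.8]
eef_rot: [0.0, 0.737, 0.676, 0.0]
force: [0.2, 1.7, -1.6]
opening: 0.276
cmd [523.42 183.69 199.81] yaw -0.085
[ 0.21681385  1.68530062 -1.63397306] [ 0.00219276 -0.00792029  0.05658764]
```

```bash
python3 -m inch '[[0,-0.05,0,0,0,0,0],[0,-0.1,0,0,0,0,0],[0,-0.15,0,0,0,0,0],[0,-0.2,0,0,0,0,0],[0,-0.25,0,0,0,0,0],[0,-0.25,0,0,0,0,0],[0,-0.25,0,0,0,0,0],[0,-0.25,0,0,0,0,0]]'; echo 0,-0.25,0,0,0,0 >> log.txt; python3 cmd.py; python3 -c "
from m import *; print(arm.sense()['force'],arm.sense()['ft_torque'])"
```

```text
t: 27.9
position: [521.4, 183.9, 200.0]
eef_rot: [0.0, 0.737, 0.676, 0.0]
force: [2.5, -0.2, -2.4]
opening: 0.274
cmd [520.93 183.9  199.81] yaw -0.085
[ 2.45010612 -0.18640975 -2.4325968 ] [-0.05975176 -0.49358329 -0.0593291 ]
```

```bash
python3 -m inch '[[0,-0.05,0,0,0,0,0],[0,-0.1,0,0,0,0,0],[0,-0.15,0,0,0,0,0],[0,-0.2,0,0,0,0,0],[0,-0.2,0,0,0,0,0],[0,-0.2,0,0,0,0,0],[0,-0.2,0,0,0,0,0],[0,-0.2,0,0,0,0,0]]'; echo 0,-0.2,0,0,0,0 >> log.txt; python3 cmd.py; python3 -c "
from m import *; print(arm.sense()['force'],arm.sense()['ft_torque'])"
```

```text
t: 28.9
position: [519.5, 184.1, 200.1]
eef_rot: [0.0, 0.737, 0.676, 0.001]
force: [4.3, 1.0, 1.1]
opening: 0.275
cmd [518.93 184.07 199.81] yaw -0.085
[4.32895049 0.98969168 1.12327389] [-0.08841727 -1.11416561 -0.01277275]
```

```bash
python3 -m inch '[[0,-0.05,0,0,0,0,0],[0,-0.1,0,0,0,0,0],[0,-0.15,0,0,0,0,0],[0,-0.2,0,0,0,0,0],[0,-0.2,0,0,0,0,0],[0,-0.2,0,0,0,0,0],[0,-0.2,0,0,0,0,0],[0,-0.2,0,0,0,0,0]]'; echo 0,-0.2,0,0,0,0 >> log.txt; python3 cmd.py; python3 -c "
from m import *; print(arm.sense()['force'],arm.sense()['ft_torque'])"
```

```text
t: 29.9
position: [517.8, 184.3, 200.3]
eef_rot: [0.001, 0.737, 0.676, 0.001]
force: [4.9, -0.4, 1.8]
opening: 0.273
cmd [516.94 184.24 199.81] yaw -0.085
[ 4.93632583 -0.36276417  1.78774075] [-0.10400215 -1.28081703 -0.0531665 ]
```

```bash
python3 -m inch '[[0,-0.05,0,0,0,0,0],[0,-0.1,0,0,0,0,0],[0,-0.15,0,0,0,0,0],[0,-0.2,0,0,0,0,0],[0,-0.2,0,0,0,0,0],[0,-0.2,0,0,0,0,0],[0,-0.2,0,0,0,0,0],[0,-0.2,0,0,0,0,0]]'; echo 0,-0.2,0,0,0,0 >> log.txt; python3 cmd.py; python3 -c "
from m import *; print(arm.sense()['force'],arm.sense()['ft_torque'])
im=imaging.get_image('scene');crop(im,'y4',(262,178),44,50,11)"
```

```text
t: 30.9
position: [516.1, 184.4, 200.3]
eef_rot: [0.001, 0.737, 0.676, 0.001]
force: [4.8, -0.1, 1.9]
opening: 0.273
cmd [514.95 184.41 199.81] yaw -0.085
[ 4.77671779 -0.12794953  1.91941233] [-0.09305678 -1.33193127 -0.0251977 ]
```

View pics/y4.png

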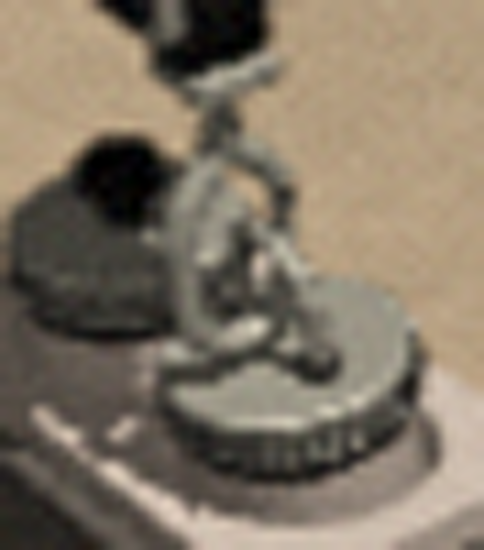

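```bash
python3 -m inch '[[0,-0.05,0,0,0,0,0],[0,-0.1,0,0,0,0,0],[0,-0.15,0,0,0,0,0],[0,-0.15,0,0,0,0,0],[0,-0.15,0,0,0,0,0],[0,-0.15,0,0,0,0,0],[0,-0.15,0,0,0,0,0],[0,-0.15,0,0,0,0,0]]'; echo 0,-0.15,0,0,0,0 >> log.txt; python3 cmd.py; python3 -c "
from m import *; print(arm.sense()['force'],arm.sense()['ft_torque'])"
```

```text
t: 31.95
position: [515.4, 184.5, 200.5]
eef_rot: [0.002, 0.737, 0.676, 0.002]
force: [7.0, -0.6, 1.6]
opening: 0.271
cmd [513.45 184.54 199.81] yaw -0.085
[ 7.00172474 -0.61368862  1.58474019] [-0.16311875 -1.6415646  -0.01705771]
```

Rising (7 N). A little more, and hold.

```bash
python3 -m inch '[[0,-0.04,0,0,0,0,0],[0,-0.08,0,0,0,0,0],[0,-0.12,0,0,0,0,0],[0,-0.12,0,0,0,0,0],[0,-0.12,0,0,0,0,0],[0,-0.12,0,0,0,0,0],[0,-0.12,0,0,0,0,0],[0,-0.12,0,0,0,0,0]]'; echo 0,-0.12,0,0,0,0 >> log.txt; python3 cmd.py; python3 -c "
from m import *; print(arm.sense()['force'],arm.sense()['ft_torque'])"
```

```text
t: 32.95
position: [515.0, 184.6, 200.6]
eef_rot: [0.002, 0.736, 0.676, 0.003]
force: [8.1, 0.4, 1.5]
opening: 0.275
cmd [512.26 184.64 199.81] yaw -0.085
[8.11664755 0.35463033 1.48933327] [-0.1699077  -1.84514508 -0.01979698]
```

```bash
python3 -m inch '[[0,-0.04,0,0,0,0,0],[0,-0.08,0,0,0,0,0],[0,-0.12,0,0,0,0,0],[0,-0.14,0,0,0,0,0],[0,-0.14,0,0,0,0,0],[0,-0.14,0,0,0,0,0],[0,-0.14,0,0,0,0,0],[0,-0.14,0,0,0,0,0]]'; echo 0,-0.14,0,0,0,0 >> log.txt; python3 cmd.py; python3 -c "
from m import *; print(arm.sense()['force'],arm.sense()['ft_torque'])
im=imaging.get_image('scene');crop(im,'y5',(262,178),44,50,11)"
```

```text
t: 33.95
position: [514.5, 184.7, 200.7]
eef_rot: [0.003, 0.736, 0.676, 0.003]
force: [8.6, -0.6, -0.0]
opening: 0.271
cmd [510.86 184.76 199.81] yaw -0.085
[ 8.60227735 -0.5923277  -0.02072681] [-0.19151414 -2.18806895 -0.04671506]
```

View pics/y5.png

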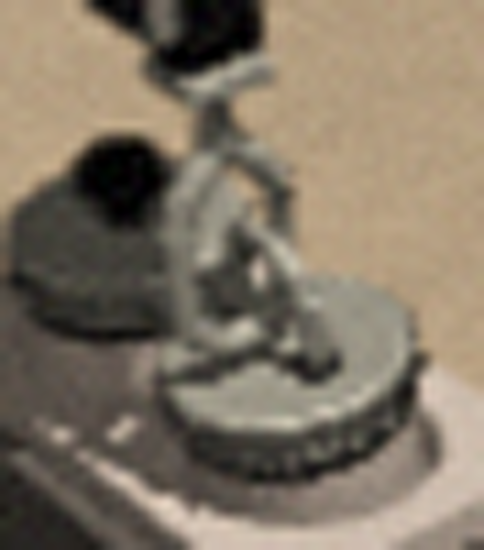

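```bash
python3 -m inch '[[0,0.2,0,0,0,0,0],[0,0.5,0,0,0,0,0],[0,0.8,0,0,0,0,0],[0,1.1,0,0,0,0,0],[0,1.4,0,0,0,0,0],[0,1.7,0,0,0,0,0],[0,1.9,0,0,0,0,0],[0,2,0,0,0,0,0]]'; echo 0,2.0,0,0,0,0 >> log.txt; python3 cmd.py; python3 -m inch '[[0,0,-0.15,0,0,0,0],[0,0,-0.3,0,0,0,0],[0,0,-0.45,0,0,0,0],[0,0,-0.6,0,0,0,0],[0,0,-0.75,0,0,0,0],[0,0,-0.9,0,0,0,0],[0,0,-1,0,0,0,0],[0,0,-1,0,0,0,0]]'; echo 0,0,-1,0,0,0 >> log.txt; python3 cmd.py;python3 -c "
from m import *; print(arm.sense()['force'],arm.sense()['ft_torque'])
im=imaging.get_image('scene');crop(im,'y6',(265,175),44,50,11)"
```

```text
t: 35.0
position: [530.7, 183.0, 199.7]
eef_rot: [-0.0, 0.737, 0.676, -0.0]
force: [-0.4, -0.6, -0.6]
opening: 0.275
cmd [530.79 183.06 199.81] yaw -0.085
t: 36.0
position: [530.8, 183.1, 209.9]
eef_rot: [0.0, 0.737, 0.676, 0.0]
force: [-0.8, 0.1, -2.1]
opening: 0.268
cmd [530.79 183.06 209.81] yaw -0.085
[-0.84773239  0.10410144 -2.12985781] [0.07815233 0.04074573 0.07870527]
```

View pics/y6.png

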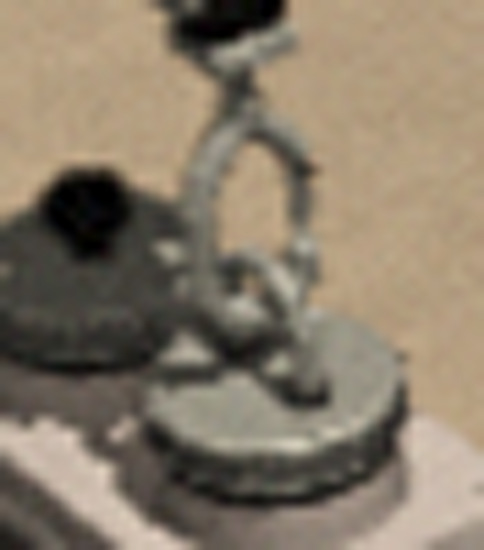

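```bash
python3 -m inch '[[0,0,-0.1,0,0,0,0],[0,0,-0.2,0,0,0,0],[0,0,-0.3,0,0,0,0],[0,0,-0.4,0,0,0,0],[0,0,-0.5,0,0,0,0],[0,0,-0.6,0,0,0,0],[0,0,-0.8,0,0,0,0],[0,0,-1,0,0,0,0]]'; echo 0,0,-1,0,0,0 >> log.txt; python3 cmd.py;python3 -c "
from m import *; print(arm.sense()['force'],arm.sense()['ft_torque'])"
```

```text
t: 37.05
position: [530.2, 183.0, 219.3]
eef_rot: [-0.001, 0.737, 0.676, -0.001]
force: [0.2, -0.8, -6.5]
opening: 0.276
cmd [530.79 183.06 219.81] yaw -0.085
[ 0.22264125 -0.75819031 -6.50830863] [-0.03258749  0.00033413  0.03164265]
```

Weight (about 0.55 kg) is coming on cleanly, with no sideways force. Lifting out.

```bash
python3 -m inch '[[0,0,-0.4,0,0,0,0],[0,0,-0.9,0,0,0,0],[0,0,-1.5,0,0,0,0],[0,0,-2.1,0,0,0,0],[0,0,-2.7,0,0,0,0],[0,0,-3.3,0,0,0,0],[0,0,-3.9,0,0,0,0],[0,0,-4.5,0,0,0,0]]'; echo 0,0,-4.5,0,0,0 >> log.txt; python3 cmd.py;python3 -m inch '[[0,0,-1,0,0,0,0],[0,0,-2.2,0,0,0,0],[0,0,-3.5,0,0,0,0],[0,0,-4.8,0,0,0,0],[0,0,-6,0,0,0,0],[0,0,-7,0,0,0,0],[0,0,-7.7,0,0,0,0],[0,0,-8,0,0,0,0]]'; echo 0,0,-8,0,0,0 >> log.txt; python3 cmd.py 520 -248 344.8 -0.085;python3 -c "
from m import *; print(arm.sense()['force'],arm.sense()['ft_torque'],arm.sense()['joints'])
im=imaging.get_image('scene');crop(im,'z1',(290,190),160,140,5)"
```

```text
t: 38.05
position: [530.8, 183.1, 265.2]
eef_rot: [-0.0, 0.737, 0.676, 0.0]
force: [-0.5, 0.0, -6.0]
opening: 0.272
cmd [530.79 183.06 264.81] yaw -0.085
t: 39.05
position: [530.8, 183.1, 345.2]
eef_rot: [0.0, 0.737, 0.676, 0.0]
force: [0.3, 0.7, -6.0]
opening: 0.274
cmd [530.79 183.06 344.81] yaw -0.085
shift [-4.3042e+01  2.5850e+00  1.0000e-03] rot [ 0.  0. -0.]
[ 0.30820027  0.74953442 -5.9999628 ] [ 0.01970988 -0.01316283 -0.0465513 ] [ 1.33132040e-01  3.35973524e-01  1.45924298e+00 -9.21339364e-06
  1.34600738e+00  2.18112102e-01]
```

View pics/z1.png

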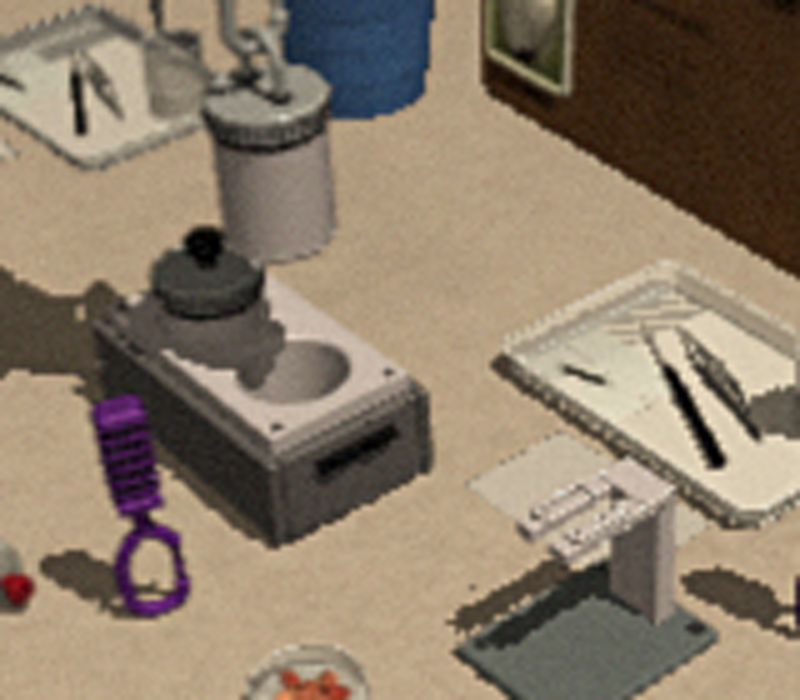

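```bash
python3 -m inch '[[-0.4,0,0,0,0,0,0],[-1.2,0.1,0,0,0,0,0],[-2.4,0.2,0,0,0,0,0],[-4,0.3,0,0,0,0,0],[-6,0.4,0,0,0,0,0],[-8.5,0.5,0,0,0,0,0],[-11.5,0.7,0,0,0,0,0],[-14.5,0.9,0,0,0,0,0]]'; echo -14.5,0.9,0,0,0,0 >> log.txt; python3 -m inch '[[-3,0.2,0,0,0,0,0],[-6,0.4,0,0,0,0,0],[-9,0.6,0,0,0,0,0],[-12,0.8,0,0,0,0,0],[-15,1,0,0,0,0,0],[-17.6,1.1,0,0,0,0,0],[-20,1.2,0,0,0,0,0],[-22,1.3,0,0,0,0,0]]'; echo -22,1.3,0,0,0,0 >> log.txt; python3 -m inch '[[-1.8,0.1,0,0,0,0,0],[-3.3,0.2,0,0,0,0,0],[-4.5,0.3,0,0,0,0,0],[-5.4,0.4,0,0,0,0,0],[-6,0.4,0,0,0,0,0],[-6.4,0.4,0,0,0,0,0],[-6.5,0.4,0,0,0,0,0],[-6.5,0.4,0,0,0,0,0]]'; echo -6.5,0.4,0,0,0,0 >> log.txt; python3 cmd.py;python3 - <<'E'
from m import *; print(arm.sense()['force'])
im=imaging.get_image('scene');crop(im,'z2',(390,240),160,160,4)
tr=[place([[x,y,2] for x,y in((54,90),(-54,90),(-54,-90),(54,-90),(54,90))],519,-248,0,a) for a in(0,-.05)]
crop(im,'z2',(390,240),160,140,5,[(tr[0],(0,0,255)),(tr[1],(0,255,0))])
T=imaging.get_image('top');crop(T,'z3',(390,213),100,90,6,[(tr[0],(0,0,255)),(tr[1],(0,255,0))])
E
```

```text
t: 40.1
position: [527.1, 35.7, 344.9]
eef_rot: [0.0, 0.737, 0.676, -0.0]
force: [0.2, -0.9, -6.2]
opening: 0.274
t: 41.1
position: [521.0, -184.5, 344.8]
eef_rot: [0.0, 0.737, 0.676, -0.0]
force: [-0.2, 0.2, -6.3]
opening: 0.272
t: 42.1
position: [520.2, -247.3, 344.8]
eef_rot: [-0.0, 0.736, 0.677, 0.0]
force: [-0.1, 0.1, -6.5]
opening: 0.276
cmd [ 520.19 -247.6   344.81] yaw -0.085
[-0.11428591  0.06809833 -6.54991072]
```

View pics/z2.png

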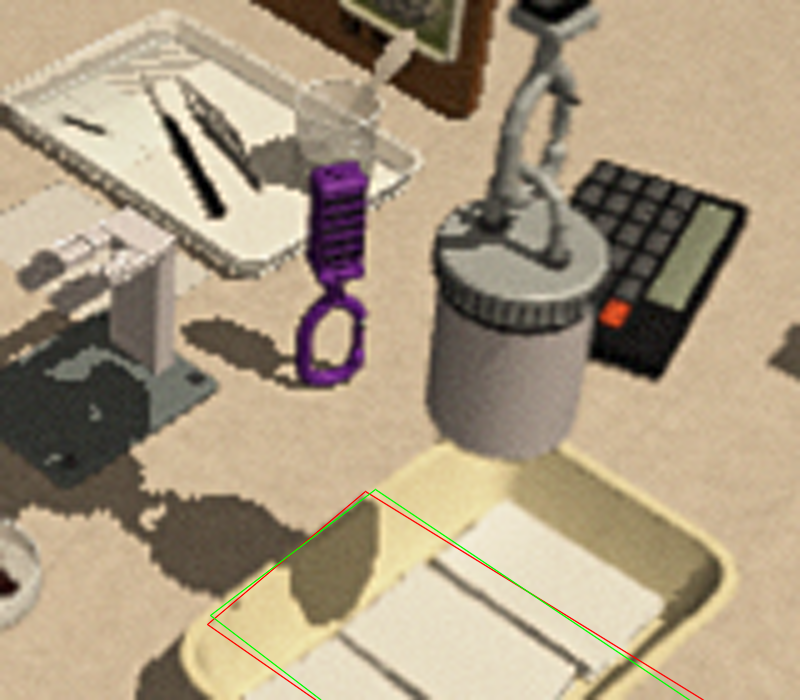

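View pics/z3.png

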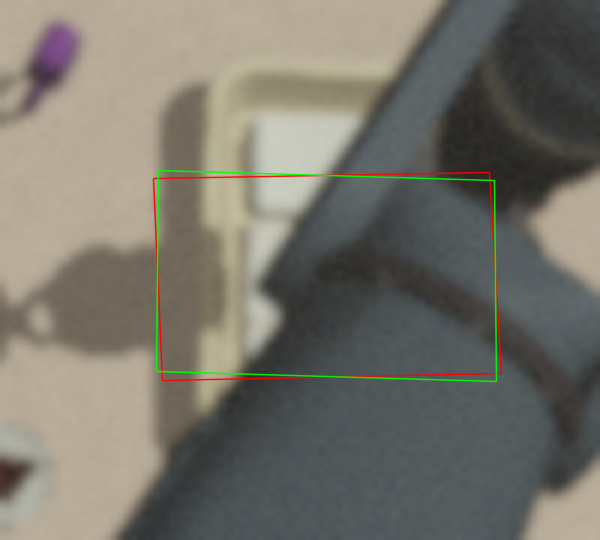

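```bash
python3 - <<'E'
from m import *
S=imaging.get_image("scene");T=imaging.get_image("top")
S["pixels"]=cv2.imread("pics/scene0.png")[:,:,::-1];T["pixels"]=cv2.imread("pics/top0.png")[:,:,::-1]
d=[(place([[x,y,2] for x,y in((54,90),(-54,90),(-54,-90),(54,-90),(54,90))],519,-248,0,a),c) for a,c in((1.57,(0,0,255)),(1.53,(0,255,0)))]
crop(S,'q1',(402,297),120,100,5,d);crop(T,'q2',(395,213),70,90,6,d)
a=cv2.imread("pics/q1.png");b=cv2.resize(cv2.imread("pics/q2.png"),None,fx=.46,fy=.46)
b=cv2.imread("pics/q2.png")[20:520]; g=np.hstack([a,b]);cv2.imwrite("pics/q.png",cv2.resize(g,(800,int(500*800/g.shape[1]))))
E
```

```text
(no output)
```

View pics/q.png

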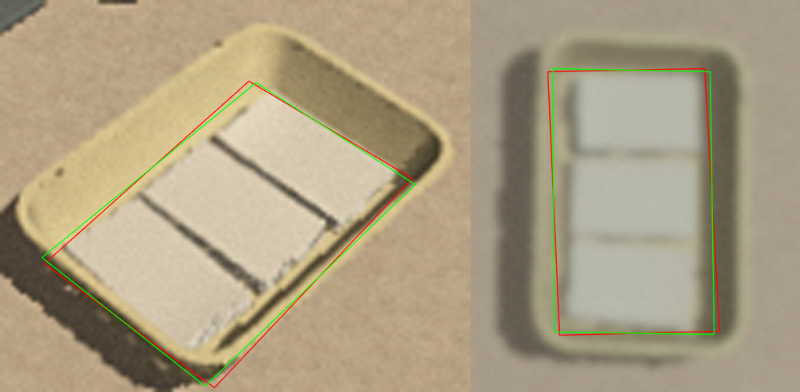

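```bash
python3 -m inch '[[0,0.2,0.5,0,0,0,0],[0,0.2,1.5,0,0,0,0],[0,0.2,3,0,0,0,0],[0,0.2,4.5,0,0,0,0],[0,0.2,6,0,0,0,0],[0,0.2,7.5,0,0,0,0],[0,0.2,8.7,0,0,0,0],[0,0.2,9.5,0,0,0,0]]'; echo 0,0.2,9.5,0,0,0 >> log.txt; python3 -m inch '[[0,0,0.6,0,0,0,0],[0,0,1.2,0,0,0,0],[0,0,1.8,0,0,0,0],[0,0,2.3,0,0,0,0],[0,0,2.7,0,0,0,0],[0,0,3.0,0,0,0,0],[0,0,3.2,0,0,0,0],[0,0,3.3,0,0,0,0]]'; echo 0,0,3.3,0,0,0 >> log.txt;  python3 cmd.py; python3 - <<'E'
from m import *; print(arm.sense()['force'])
im=imaging.get_image('scene');crop(im,'z4',(395,255),130,120,5)
E
```

```text
t: 43.3
position: [522.1, -247.7, 248.9]
eef_rot: [-0.0, 0.737, 0.676, -0.0]
force: [0.1, 0.8, -6.0]
opening: 0.272
t: 44.3
position: [522.2, -247.8, 216.8]
eef_rot: [0.0, 0.737, 0.676, 0.0]
force: [0.4, -0.0, -6.1]
opening: 0.278
cmd [ 522.18 -247.77  216.81] yaw -0.085
[ 0.43649446 -0.01059095 -6.14243916]
```

View pics/z4.png

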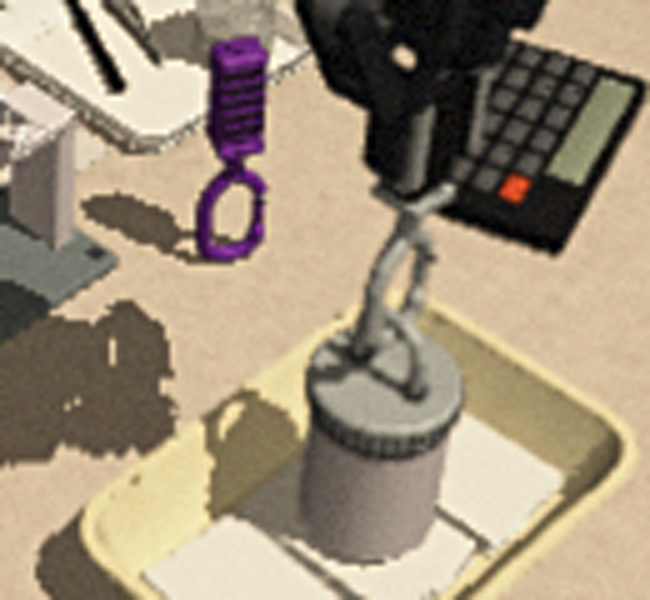

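Over the middle of the tray. Lowering slowly to touch-down.

```bash
python3 -m inch '[[0,0,0.2,0,0,0,0],[0,0,0.4,0,0,0,0],[0,0,0.6,0,0,0,0],[0,0,0.8,0,0,0,0],[0,0,1.0,0,0,0,0],[0,0,1.1,0,0,0,0],[0,0,1.2,0,0,0,0],[0,0,1.3,0,0,0,0]]'; echo 0,0,1.3,0,0,0 >> log.txt; python3 -m inch '[[0,0,0.1,0,0,0,0],[0,0,0.2,0,0,0,0],[0,0,0.3,0,0,0,0],[0,0,0.4,0,0,0,0],[0,0,0.5,0,0,0,0],[0,0,0.6,0,0,0,0],[0,0,0.7,0,0,0,0],[0,0,0.7,0,0,0,0]]'; echo 0,0,0.7,0,0,0 >> log.txt;  python3 cmd.py
```

```text
t: 45.35
position: [522.2, -247.8, 203.8]
eef_rot: [0.0, 0.737, 0.676, 0.0]
force: [-0.1, 0.9, -6.8]
opening: 0.27
t: 46.35
position: [522.1, -247.7, 196.7]
eef_rot: [-0.0, 0.737, 0.676, -0.0]
force: [-0.2, -0.2, -1.7]
opening: 0.273
cmd [ 522.18 -247.77  196.81] yaw -0.085
```

```bash
python3 -m inch '[[0,0,0.2,0,0,0,0],[0,0,0.4,0,0,0,0],[0,0,0.6,0,0,0,0],[0,0,0.8,0,0,0,0],[0,0,0.9,0,0,0,0],[0,0,1.0,0,0,0,0],[0,0,1.1,0,0,0,0],[0,0,1.1,0,0,0,0]]'; echo 0,0,1.1,0,0,0 >> log.txt;  python3 -m inch '[[0,0,0.05,0,0,0,0],[0,0,0.1,0,0,0,0],[0,0,0.15,0,0,0,0],[0,0,0.2,0,0,0,0],[0,0,0.25,0,0,0,0],[0,0,0.25,0,0,0,0],[0,0,0.25,0,0,0,0],[0,0,0.25,0,0,0,0]]'; echo 0,0,0.25,0,0,0 >> log.txt; python3 cmd.py; python3 - <<'E'
from m import *; print(arm.sense()['force'])
im=imaging.get_image('scene');crop(im,'z5',(395,255),80,80,7)
E
```

```text
t: 47.35
position: [522.1, -247.7, 185.7]
eef_rot: [-0.0, 0.737, 0.676, -0.0]
force: [-0.5, -0.6, -0.5]
opening: 0.274
t: 48.35
position: [522.2, -247.8, 183.3]
eef_rot: [0.0, 0.737, 0.676, 0.0]
force: [-0.5, -0.1, -1.2]
opening: 0.278
cmd [ 522.18 -247.77  183.31] yaw -0.085
[-0.52893192 -0.11348583 -1.1838244 ]
```

View pics/z5.png

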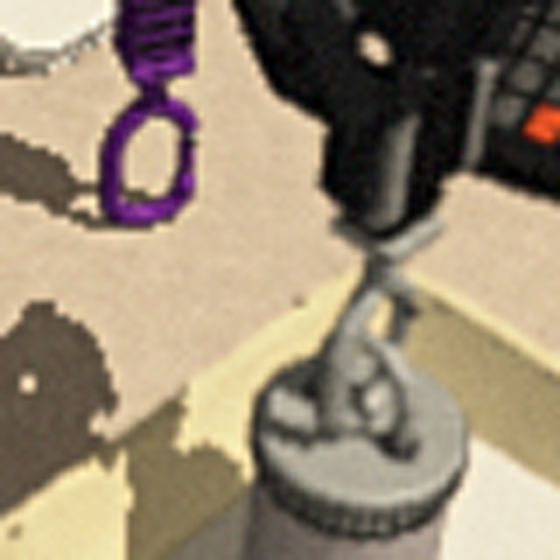

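```bash
python3 -m inch '[[0,0,0,0,0,0,30],[0,0,0,0,0,0,34],[0,0,0,0,0,0,38],[0,0,0,0,0,0,45],[0,0,0,0,0,0,55],[0,0,0,0,0,0,70],[0,0,0,0,0,0,100],[0,0,0,0,0,0,100]]'; python3 - <<'E'
from m import *; print(arm.sense()['force'])
im=imaging.get_image('scene');crop(im,'z6',(395,255),80,80,7)
E
```

```text
t: 49.4
position: [522.2, -247.8, 183.3]
eef_rot: [0.0, 0.737, 0.676, -0.0]
force: [-0.2, 0.4, -0.5]
opening: 1.0
[-0.23606853  0.38249014 -0.46787591]
```

View pics/z6.png

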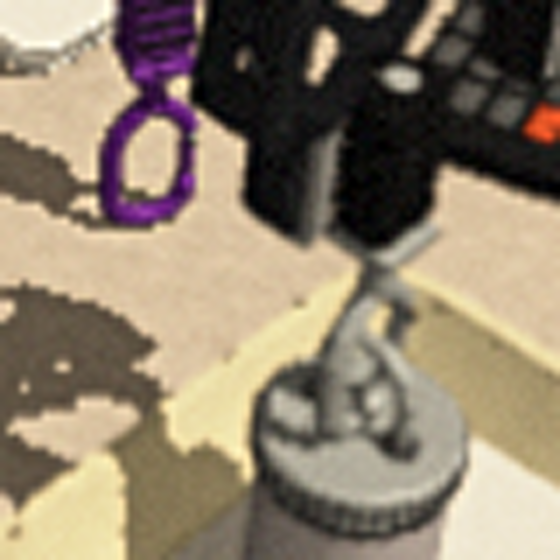

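```bash
python3 -m inch '[[0,0,-0.5,0,0,0,100],[0,0,-1.5,0,0,0,100],[0,0,-3,0,0,0,100],[0,0,-5,0,0,0,100],[0,0,-7.5,0,0,0,100],[0,0,-10,0,0,0,100],[0,0,-12,0,0,0,100],[0,0,-13,0,0,0,100]]';  python3 -m inch '[[0,0,-0.5,0,0,0,100],[0,0,-1,0,0,0,100],[0,0,-1,0,0,0,100],[0,0,-1,0,0,0,100],[0,0,-1,0,0,0,100],[0,0,-1,0,0,0,100],[0,0,-1,0,0,0,100],[0,0,-1,0,0,0,100]]'; python3 - <<'E'
from m import *; print(arm.sense()['force'])
im=imaging.get_image('scene');crop(im,'z7',(390,265),130,120,5)
crop(im,'z8',(395,245),60,60,10)
E
```

```text
t: 50.45
position: [522.7, -248.1, 315.7]
eef_rot: [0.002, 0.736, 0.676, 0.0]
force: [0.1, 0.5, -0.4]
opening: 1.003
t: 51.45
position: [522.2, -247.8, 323.3]
eef_rot: [-0.0, 0.737, 0.676, -0.0]
force: [0.4, 0.0, 0.5]
opening: 1.001
[0.36580004 0.02993505 0.54209369]
```

View pics/z7.png

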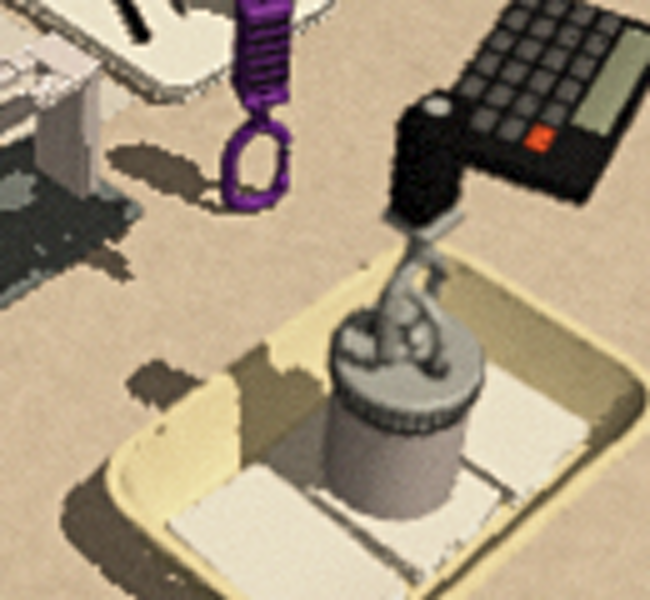

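View pics/z8.png

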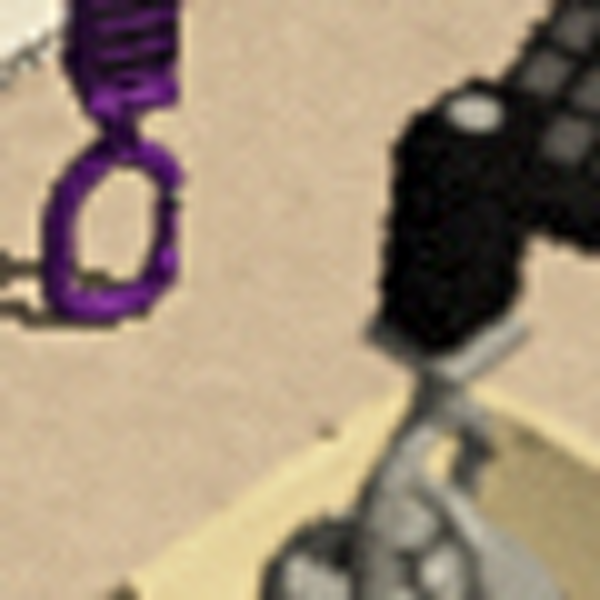

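```bash
python3 -m inch '[[0,0,0,0,0,0,100],[0,0,0,0,0,0,100],[0,0,0,0,0,0,100],[0,0,0,0,0,0,100],[0,0,0,0,0,0,100],[0,0,0,0,0,0,100],[0,0,0,0,0,0,100],[0,0,0,0,0,0,100]]'; python3 - <<'E'
from m import *
im=imaging.get_image('scene');crop(im,'z9',(390,265),130,120,5)
a=cv2.imread('pics/z7.png').astype(int);b=cv2.imread('pics/z9.png').astype(int);print(np.abs(a-b).mean(),np.abs(a-b).max())
for q in('canister','eye_bar','hook_seat'):
    r=mark_of('scene',q); print(q,[(x['pixel'],round(x['confidence'],2)) for x in r[:3]])
r=mark_of('scene','canister'); print([onplane(im,x['pixel'],2) for x in r[:2]])
E
```

```text
t: 52.5
position: [522.2, -247.8, 323.3]
eef_rot: [-0.0, 0.737, 0.676, -0.0]
force: [0.7, 0.1, -0.0]
opening: 1.003
2.4304213675213675 22
canister [([401.5, 301.1], 0.79)]
eye_bar []
hook_seat [([243.6, 238.3], 0.91), ([378.8, 244.3], 0.69)]
[array([ 523.31455735, -246.16785139])]
```

At rest (only noise between the two pictures). Canister at about (523, -246), in the middle of the tray. Handing in.

```bash
python3 -c "
from workcell import sign_off; print(sign_off())"
```

```text
the job is handed in; nothing more can be done
None
```

I clipped the black-handled lifter onto the eye, tugged it to prove it holds, lifted the canister out and stood it in the middle of the cream tray. The lifter is still clipped on and let go. I handed in at about 52.5 s, and no verdict is reported.

- **Clipping on:** the first push was a few millimetres too low: about 9 N upward with only about 4 N sideways, no more than about 11 N in total. I backed off, raised the hook and pushed again. That push peaked at about 8 N, then went slack with the eye inside the loop.
- **Tug:** the force reading, which is noisy, showed 8.1 then 8.6 N over the last two holds. From the wrist moment I work it out at about 9.6 N.
- **Last checks:** two pictures 1 s apart differ only by noise, so nothing was moving. The canister is upright at about (523, -246) mm, within about 5 mm of my estimate of the tray's centre. The gripper is open and about 140 mm above where it let go.
- **Not confirmed:** the network no longer found the eye or the hook seat in the last picture. That the gate is shut rests on the slack force, the tug, the lift and what the pictures show; I had no direct reading of the gate.
- **Other things:** I saw no contact with the other canister, the dishes, the pipettor or the beaker, but I did not measure their positions again at the end.

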